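Dose wash tablets at the laundry counter

TASK

Load the dosing unit for the next wash: pull the cup carriage out to its loading stop and use the scoop to move every wash tablet from the steel stock tray into the cup. Do not touch tablets in the tray with the fingers (one spilled on the counter may be picked up by hand and put in the cup), and leave the bottle, jar and bell alone. When all are in, slide the cup fully home under the hood and lay the scoop back flat on its mat.

Things in the scene. Friction and masses are not known exactly. Their poses are not given: they have to be found in the camera images.
- stock: open stainless stock tray for the wash tablets, fixed to the counter: 290 x 110 x 50 mm outside, walls and floor 5 mm thick (inside 280 x 100 x 45 mm). Origin at the centre of its underside, on the counter; x along its length pointing away from the robot, y to the left, z up. The tablets start in the far half of it
- scoop: steel scoop, 160 g. Origin at the centre of the pan's underside, x towards the open lip (at x +40 mm), z up. Pan 80 long, 80 wide, floor 1.6, back and side walls 34 high. Straight black handle, 16 mm thick across y, 22 deep, rises behind the pan from (-51, 0, 20) to (-62, 0, 111) mm, leaning slightly back; at height 75 its middle is at x -58. Grip it across y from above
- mat: thin flat black rubber mat, fixed, 260 x 150 x 4 mm, the scoop's resting place; origin at the centre of its underside, x along its length
- unit: dosing unit, fixed to the counter: grey base plate 360 x 150 x 12 mm with two rails along x, and at its far end a hood with a clear roof (roof top 100 mm above the counter, from x = +85 to +230 mm). Origin on the counter under the cup's loading position; x runs along the rails away from the robot, towards the hood, z up
- cup (a joint): sliding carriage with the white dosing cup; m. 0 = home, cup fully under the hood (against the far stop); 0.14 = loading stop, cup fully out in front of the hood. Grows as the cup is pulled towards the robot (along the unit's -x). Stays where it is left; friction about 2 N
- cup_floor (a point): centre of the cup's inner floor, 18 mm above the counter; moves with the carriage, axes like the unit's. The cup is an open square box 120 x 120 mm outside, walls 4 mm, its rim 48 mm above this point
- knob_top (a point): top centre of the carriage's upright black round knob, 22 mm diameter, 62 mm tall (top 84 mm above the counter), 90 mm from the cup's centre on the robot's side. Pinch it from above to slide the carriage
- bottle: white bottle, 72 mm diameter, 190 mm tall, a bystander; origin at the centre of its base
- jar: glass jar with a steel lid, 76 mm diameter, 100 mm tall, a bystander; origin at the centre of its base
- bell: domed steel counter bell, 84 mm diameter, 54 mm tall, a bystander; origin at the centre of its underside
- tab0: hard white wash tablet, a smooth fat pellet with round ends, 40 mm long along its x and 29 mm thick, 25 g; origin at its middle, 14.5 mm above what it lies on. None if absent from this run (4 to 6 are present)
- tab1: hard white wash tablet, a smooth fat pellet with round ends, 40 mm long along its x and 29 mm thick, 25 g; origin at its middle, 14.5 mm above what it lies on. None if absent from this run (4 to 6 are present)
- tab2: hard white wash tablet, a smooth fat pellet with round ends, 40 mm long along its x and 29 mm thick, 25 g; origin at its middle, 14.5 mm above what it lies on. None if absent from this run (4 to 6 are present)
- tab3: hard white wash tablet, a smooth fat pellet with round ends, 40 mm long along its x and 29 mm thick, 25 g; origin at its middle, 14.5 mm above what it lies on. None if absent from this run (4 to 6 are present)
- tab4: hard white wash tablet, a smooth fat pellet with round ends, 40 mm long along its x and 29 mm thick, 25 g; origin at its middle, 14.5 mm above what it lies on. None if absent from this run (4 to 6 are present)
- tab5: hard white wash tablet, a smooth fat pellet with round ends, 40 mm long along its x and 29 mm thick, 25 g; origin at its middle, 14.5 mm above what it lies on. None if absent from this run (4 to 6 are present)
There are look-alikes about, which are no part of the job. What is shaped like the tab1 but brown or pink is not meant.

How it is judged:
On the way, in this order (a step that is already met when the one before it is completed fails the run):
1. the carriage is pulled out to its loading stop (within 8 mm) (value of joint cup above 0.132 m), for 0.2 s.
2. every tablet present lies in the cup while the carriage is still out (within 20 mm of the loading stop) (x of tab0 in the frame of cup_floor between -0.058 and 0.058 m and y of tab0 in the frame of cup_floor between -0.058 and 0.058 m and z of tab0 in the frame of cup_floor between -0.01 and 0.052 m and linear speed of each of tab0, tab1, tab2, tab3, tab4, tab5 below 0.02 m/s and x of tab1 in the frame of cup_floor between -0.058 and 0.058 m and y of tab1 in the frame of cup_floor between -0.058 and 0.058 m and z of tab1 in the frame of cup_floor between -0.01 and 0.052 m and x of tab2 in the frame of cup_floor between -0.058 and 0.058 m and y of tab2 in the frame of cup_floor between -0.058 and 0.058 m and z of tab2 in the frame of cup_floor between -0.01 and 0.052 m and x of tab3 in the frame of cup_floor between -0.058 and 0.058 m and y of tab3 in the frame of cup_floor between -0.058 and 0.058 m and z of tab3 in the frame of cup_floor between -0.01 and 0.052 m and x of tab4 in the frame of cup_floor between -0.058 and 0.058 m and y of tab4 in the frame of cup_floor between -0.058 and 0.058 m and z of tab4 in the frame of cup_floor between -0.01 and 0.052 m and x of tab5 in the frame of cup_floor between -0.058 and 0.058 m and y of tab5 in the frame of cup_floor between -0.058 and 0.058 m and z of tab5 in the frame of cup_floor between -0.01 and 0.052 m and value of joint cup above 0.12 m), for 0.3 s.
At the end, for the whole second after the job is handed in: Every tablet present rests in the cup; the carriage is home (joint below 6 mm); the scoop lies level (within 0.12 rad) on its mat, its pan's centre within 110 mm along and 65 mm across of the mat's centre; all at rest (x of tab0 in the frame of cup_floor between -0.058 and 0.058 m and y of tab0 in the frame of cup_floor between -0.058 and 0.058 m and z of tab0 in the frame of cup_floor between -0.01 and 0.052 m and linear speed of each of tab0, tab1, tab2, tab3, tab4, tab5, scoop below 0.02 m/s and x of tab1 in the frame of cup_floor between -0.058 and 0.058 m and y of tab1 in the frame of cup_floor between -0.058 and 0.058 m and z of tab1 in the frame of cup_floor between -0.01 and 0.052 m and x of tab2 in the frame of cup_floor between -0.058 and 0.058 m and y of tab2 in the frame of cup_floor between -0.058 and 0.058 m and z of tab2 in the frame of cup_floor between -0.01 and 0.052 m and x of tab3 in the frame of cup_floor between -0.058 and 0.058 m and y of tab3 in the frame of cup_floor between -0.058 and 0.058 m and z of tab3 in the frame of cup_floor between -0.01 and 0.052 m and x of tab4 in the frame of cup_floor between -0.058 and 0.058 m and y of tab4 in the frame of cup_floor between -0.058 and 0.058 m and z of tab4 in the frame of cup_floor between -0.01 and 0.052 m and x of tab5 in the frame of cup_floor between -0.058 and 0.058 m and y of tab5 in the frame of cup_floor between -0.058 and 0.058 m and z of tab5 in the frame of cup_floor between -0.01 and 0.052 m and value of joint cup below 0.006 m and x of scoop in the frame of mat between -0.11 and 0.11 m and y of scoop in the frame of mat between -0.065 and 0.065 m and angle between scoop's own z axis and vertical below 0.12 rad and z of scoop in the frame of mat below 0.015 m); the robot touches nothing.
It fails at once if the bottle is moved by more than 30 mm (distance of bottle from where it was at the start of the episode above 0.03 m).
It fails at once if the jar is moved by more than 30 mm (distance of jar from where it was at the start of the episode above 0.03 m).
It fails at once if the bell is moved by more than 30 mm (distance of bell from where it was at the start of the episode above 0.03 m).
It fails at once if the fingers touch a tablet that lies in the stock tray ((contact force between the fingers and tab0 above 0.5 N and x of tab0 in the frame of stock between -0.14 and 0.14 m and y of tab0 in the frame of stock between -0.05 and 0.05 m and z of tab0 in the frame of stock below 0.06 m) or (contact force between the fingers and tab1 above 0.5 N and x of tab1 in the frame of stock between -0.14 and 0.14 m and y of tab1 in the frame of stock between -0.05 and 0.05 m and z of tab1 in the frame of stock below 0.06 m) or (contact force between the fingers and tab2 above 0.5 N and x of tab2 in the frame of stock between -0.14 and 0.14 m and y of tab2 in the frame of stock between -0.05 and 0.05 m and z of tab2 in the frame of stock below 0.06 m) or (contact force between the fingers and tab3 above 0.5 N and x of tab3 in the frame of stock between -0.14 and 0.14 m and y of tab3 in the frame of stock between -0.05 and 0.05 m and z of tab3 in the frame of stock below 0.06 m) or (contact force between the fingers and tab4 above 0.5 N and x of tab4 in the frame of stock between -0.14 and 0.14 m and y of tab4 in the frame of stock between -0.05 and 0.05 m and z of tab4 in the frame of stock below 0.06 m) or (contact force between the fingers and tab5 above 0.5 N and x of tab5 in the frame of stock between -0.14 and 0.14 m and y of tab5 in the frame of stock between -0.05 and 0.05 m and z of tab5 in the frame of stock below 0.06 m)).
Of tab0, tab1, tab2, tab3, tab4, tab5 only 4 to 6 are there at a start; the rules pass over those that are not, and their reading is None.
At some moment in a run one of scoop may be knocked a few centimetres aside while the robot is not near it.
Once in a run the grip may slacken for a moment while it holds something.
It also fails if it takes over 210 s, if anything falls off the work surface, if the arm or the gripper's body presses on something with over 40 N, if the wrist force passes 120 N, or if a joint passes its speed limit or range.

ROBOT

A 6-joint arm with a two-finger parallel gripper is mounted at the origin on the work surface. World frame = base frame: x ahead of the robot, y to its left, z up, the work surface at z = 0. Lengths are in m, angles in rad, forces in N, time in s.
With the tool pointing down it reaches from about 0.35 to 0.775 m from the base axis. Payload 5.5 kg.
Tool frame: the origin (TCP) lies midway between the tips of the shut fingers; the grasp point (between the pads) lies 19 mm behind it (env.hold_point_z is the distance from the TCP to the grasp point, in m); z points along the fingers, y is the line along which they close (so a half turn about z gives the same grasp; the last joint's range is limited). The gripper opens to 85 mm and grips with 20 to 120 N. Pads are 22 mm wide; open, the fingers measure 114 mm over their backs; the gripper's body (76 mm by 85 mm) begins 54 mm behind the grasp point. The pads swing forward as they close: fully open they stand 13 mm farther back than shut.
Start: joints at [0.964, 0.313, 0.046, 1.304, 0, 1.431], TCP at [0.259, 0.514, 0.231] pointing down, gripper open.
Joint ranges: [-2.76, 2.76], [-0.86, 1.69], [-1.03, 1.26], [-2.2, 2.34], [-1.47, 1.5], [-3.14, 3.14]. Speed limits (rad/s): [2.57, 2.57, 3.14, 3.14, 3.14, 3.14].

INTERFACE

Orientations are given as a unit quaternion [w, x, y, z].
In Python, from workcell import env, read_camera gives the robot as it stands. The module is installed in compiled form; this text tells all that it offers.
- The arm moves only by the tool carry_out, never from a script. Its argument "moves" is a list of rows, each an object of numbers: "tx", "ty", "tz": the shift along the world's x, y, z in cm; "wx", "wy", "wz": the turn, a rotation vector about the world's x, y, z in rad; "claw": the closure, from -1 (fully open) to 1 (shut). A call has 1 to 8 rows; each row shifts and turns the commanded pose from where the row before left it; what a row does not reach is not made up. A row lasts 1/8 s, in which the tool goes at most 62.5 mm and 10.7 degrees, less where a joint would pass 70% of its speed; a pose out of reach is approached as far as the arm can. A call is refused whole if a number of a shift passes 6.25 or a number of a turn 0.188, either way. A call with a gripper value outside its range is refused whole. The fingers move at their own pace and stop on an object; "newtons" is the grip in N (left out, the last holds). Time passes only in rows, so rows that do not move let the fingers close. It gives the time, the measured TCP pose, the force, the opening and the grip force at its end, in the units of the state.
- env.get_state(): the state, without advancing time (a new reading comes with each control period).
- read_camera(name): name is "scene" or "top"; returns a dict with "image" (400x640x3 uint8, blue, green, red), "z_map" (400x640 float32, m along the optical axis (not along the pixel's ray), 0 where there is no reading), "fx", "fy", "cx", "cy" (pixels), "camera_from_world" (4x4, takes a point from world to camera coordinates). Camera axes: x right, y down, z forward; pixel columns grow to the right and rows downward; lengths in m; the calibration is good to about 2 mm. A picture is of the moment at which its call begins.
- env.hand_in(): hands the job in; it is judged then, once.
The state is a dict: "clock": time; "joint_pos": joint angles; "qvel": joint speeds; "tau": joint torques, N m; "tcp_pos": TCP position; "orientation": TCP orientation; "wrist_force": force on the tool from outside, world axes, zero at the start; "ft_torque": the same for the moment, N m; "finger_gap": finger opening in m; "grip_force": force on a finger pad.
Only numpy, scipy, OpenCV 4.12 (cv2) and the standard library are available. Lean on these libraries where they do the work, as an engineer would, in place of code of your own. Each camera call takes 0.05 s, during which the arm holds its last target. There are 200 camera calls.

## Working session

There is one attempt and no reset: what is moved stays moved. The work goes in short steps, Python scripts to look and compute and a tool call to move; the robot and the scene stay as the last step left them, time stands still between calls to the robot, and variables do not carry over. Pictures are saved under pics/ and viewed, at most 14 in all, crops included, and the job is handed in when it is done.

Besides the shell and the picture viewer there is one more tool, called after ">>>" in YAML: its name, and indented under it one key for each argument. carry_out: Moves the arm, as the interface text tells. Its arguments: {"type":"object","properties":{"moves":{"type":"array","items":{"type":"object","properties":{"tx":{"type":"number"},"ty":{"type":"number"},"tz":{"type":"number"},"wx":{"type":"number"},"wy":{"type":"number"},"wz":{"type":"number"},"claw":{"type":"number"}}}},"newtons":{"type":"number"}},"required":["moves"]}

```bash
mkdir -p pics
cat > h.py <<'E'
import numpy as np, cv2, pickle
from workcell import env, read_camera
def cam(n, save=None):
    c=read_camera(n)
    if save: cv2.imwrite(f'pics/{save}.png',c['image'])
    return c
def pts(c):
    z=c['z_map'];v,u=np.mgrid[:z.shape[0],:z.shape[1]]
    P=np.stack([(u-c['cx'])/c['fx']*z,(v-c['cy'])/c['fy']*z,z,np.ones_like(z)],-1)
    W=P@np.linalg.inv(c['camera_from_world']).T
    W=W[...,:3]; W[z<=0]=np.nan
    return W
def ray(c,u,v,h):
    T=np.linalg.inv(c['camera_from_world']);d=T[:3,:3]@np.array([(u-c['cx'])/c['fx'],(v-c['cy'])/c['fy'],1]);o=T[:3,3]
    return o+d*(h-o[2])/d[2]
def proj(c,p):
    q=c['camera_from_world']@np.append(p,1);return c['fx']*q[0]/q[2]+c['cx'],c['fy']*q[1]/q[2]+c['cy']
E
python3 - <<'E'
from h import *
for n in('top','scene'):
    c=cam(n,n+'0'); print(n,c['fx'],c['cx'],c['cy'],np.round(np.linalg.inv(c['camera_from_world']),3).tolist())
print(env.get_state())
E
```

```text
top 452.33594320516727 320.0509176560751 193.16066507439422 [[0.027, -0.994, 0.102, 0.356], [-1.0, -0.028, -0.01, -0.001], [0.013, -0.102, -0.995, 1.384], [0.0, 0.0, 0.0, 1.0]]
scene 507.82379296107666 316.2877184414213 191.69936916004096 [[0.69, 0.453, -0.564, 1.303], [0.724, -0.413, 0.553, -0.816], [0.018, -0.79, -0.613, 0.955], [0.0, 0.0, 0.0, 1.0]]
{'clock': 0.1, 'joint_pos': array([9.64371839e-01, 3.13948069e-01, 4.51023032e-02, 1.30361856e+00,
       8.04121465e-06, 1.43123054e+00]), 'qvel': array([ 1.27511700e-03, -1.08503849e-03,  1.84384924e-03,  2.44709495e-03,
        8.30027854e-05, -1.07119611e-03]), 'tau': array([ 4.34792542e-03, -4.81724703e+01,  2.99243814e+01,  1.27177220e-02,
       -1.73759571e-05,  1.10943625e-05]), 'tcp_pos': array([0.25852314, 0.51309276, 0.23048907]), 'orientation': array([-3.07658454e-04,  2.31315142e-01,  9.72878517e-01, -7.75187780e-04]), 'wrist_force': array([-0.76910786, -0.17383689,  0.29269105]), 'ft_torque': array([-0.02672469,  0.00743034,  0.02542297]), 'grip_force': 0.0, 'finger_gap': 0.08555250456878319}
```

View pics/top0.png

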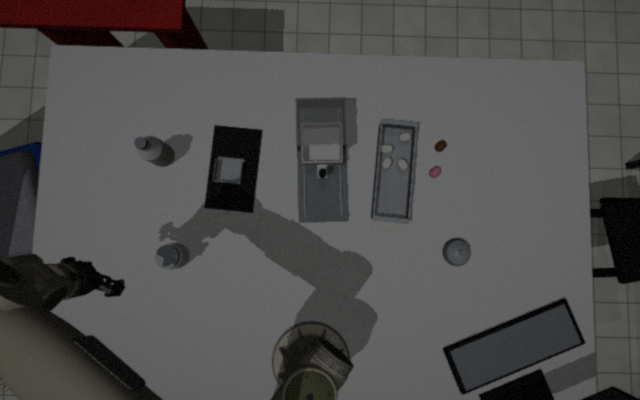

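View pics/scene0.png

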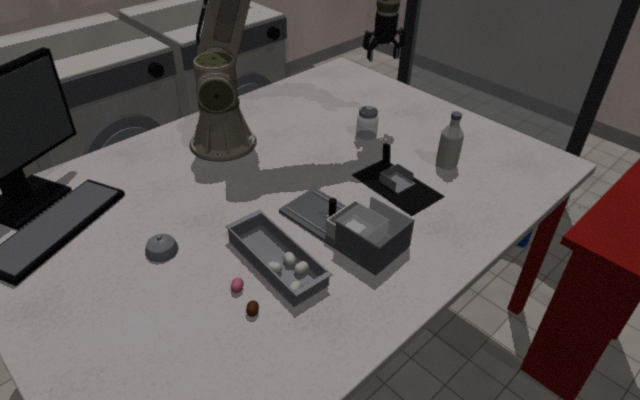

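The top view shows the tray at (396,170) with white tablets at about (405,137), (387,149), (387,163) and (403,164). Look-alikes are a brown pellet at (440,146) and a pink one at (435,172). The knob is at (322,172), the scoop at (228,170) on the mat, the bottle at (150,150), the jar at (170,257) and the bell at (457,251). I choose only the white ones inside the tray, and will check them in a close crop.

Run:
```python
from h import *
t=cam('top');s=cam('scene')
a=cv2.resize(t['image'][85:230,195:455],None,fx=3,fy=3,interpolation=2)
b=cv2.resize(s['image'][130:325,215:455],None,fx=2.2,fy=2.2,interpolation=2)
a=cv2.convertScaleAbs(a,alpha=1.6)
b=cv2.convertScaleAbs(b,alpha=1.4)
cv2.imwrite('pics/crop.png',a);cv2.imwrite('pics/crop2.png',b)
W=pts(t);img=t['image'].astype(int)
hsv=cv2.cvtColor(t['image'],cv2.COLOR_BGR2HSV)
def blob(m,name,box):
    u0,v0,u1,v1=box
    mm=np.zeros(m.shape,np.uint8);mm[v0:v1,u0:u1]=m[v0:v1,u0:u1]
    n,l,st,ce=cv2.connectedComponentsWithStats(mm)
    for i in range(1,n):
        if st[i,4]>15:
            P=W[l==i];P=P[~np.isnan(P[:,0])]
            r=cv2.minAreaRect(P[:,:2].astype(np.float32)*1000)
            print(name,st[i,4],ce[i].round(1),'med',np.median(P,0).round(4),'rect',np.round(r[0],1),np.round(r[1],1),round(r[2],1),'zr',np.percentile(P[:,2],[5,95]).round(3))
Z=W[...,2]
ok=~np.isnan(Z)
print('table z',np.nanmedian(Z[300:330,150:200]),np.nanmedian(Z[80:100,480:560]))
blob(ok&(Z>0.04)&(Z<0.07),'trayrim',(360,110,425,230))
blob((img.sum(2)>400)&ok,'tab',(372,118,420,225))
blob((img.sum(2)<100),'mat',(195,110,275,225))
blob(ok&(Z>0.026),'scoop',(195,110,275,225))
blob(ok&(Z>0.075)&(Z<0.1),'knob?',(290,150,355,225))
blob(ok&(Z>0.008)&(Z<0.03),'base',(285,90,360,230))
blob(ok&(Z>0.09)&(Z<0.11),'hood',(285,80,360,230))
```

```text
table z 0.0002117564890665724 0.0004350203492391458
trayrim 793 [395.4 169.9] med [ 0.5751 -0.2401  0.0497] rect [ 568.7 -236.9] [111.4 311.3] 85.9 zr [0.044 0.054]
mat 3237 [234.3 168.7] med [0.5691 0.2472 0.0043] rect [568.  254.4] [148.4 257.3] 86.0 zr [-0.001  0.013]
scoop 179 [225.2 180.5] med [0.5171 0.262  0.0406] rect [537.2 265.9] [81.5 98.7] 85.1 zr [0.029 0.117]
knob? 43 [322.7 171.9] med [ 0.5525 -0.0209  0.0833] rect [552.  -19.8] [18.1 20.4] 6.6 zr [0.08  0.088]
base 2685 [322.6 192.1] med [ 0.4994 -0.023   0.013 ] rect [526.8 -21.4] [231.3 150.1] 3.0 zr [0.009 0.019]
base 564 [321.9 153.4] med [ 0.6192 -0.0172  0.0182] rect [619.5 -17.4] [ 48.9 110.3] 1.7 zr [0.013 0.023]
hood 2526 [321.4 121.3] med [ 0.6979 -0.0121  0.1002] rect [698.8 -12.3] [146.5 150.5] 3.0 zr [0.096 0.104]
```

View pics/crop.png

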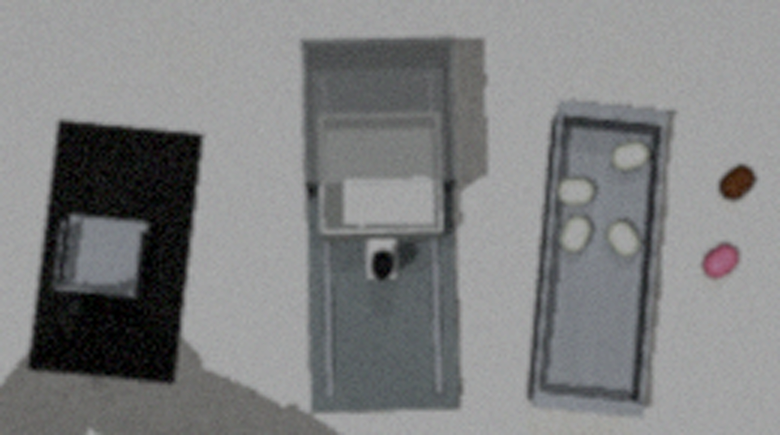

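View pics/crop2.png

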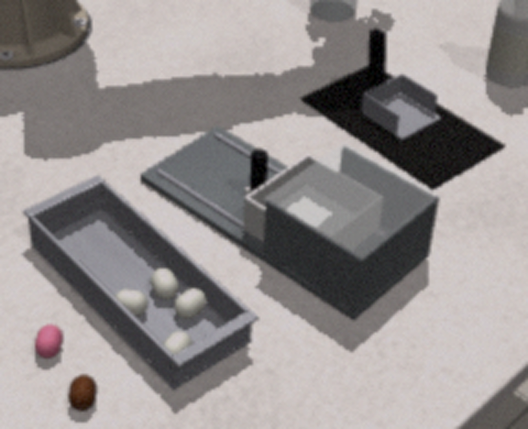

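The crop confirms four white tablets inside the steel tray (crop pixels 630,155; 577,190; 575,235; 624,238). The brown and pink pellets lie outside it. The knob is at (0.552, -0.020), and the unit's yaw is about 3°. I move above the knob first.

>>> carry_out:
  moves:
    - {"tx": 2.4,"ty": -4.4,"wz": 0.13}
    - {"tx": 2.4,"ty": -4.4,"wz": 0.13}
    - {"tx": 2.4,"ty": -4.4,"wz": 0.13}
    - {"tx": 2.4,"ty": -4.4,"wz": 0.13}
    - {"tx": 2.4,"ty": -4.4}
    - {"tx": 2.4,"ty": -4.4}
    - {"tx": 2.4,"ty": -4.4}
    - {"tx": 2.4,"ty": -4.4}

```text
invalid input at $.moves[0]: expected keys tx, ty, tz, wx, wy, wz, claw
```

>>> carry_out:
  moves:
    - {"tx": 2.4,"ty": -4.4}
    - {"tx": 2.4,"ty": -4.4}
    - {"tx": 2.4,"ty": -4.4}
    - {"tx": 2.9,"ty": -4.9}
    - {}
    - {}

```text
invalid input at $.moves[0]: expected keys tx, ty, tz, wx, wy, wz, claw
```

Run:
```python
from h import *
s=env.get_state();print(s['clock'],s['tcp_pos'],s['orientation'],s['joint_pos'])
t=cam('top');c=cam('scene')
# scoop: fuse points of both views on the mat
for n,k in(('top',t),('scene',c)):
    W=pts(k);P=W.reshape(-1,3);C=k['image'].reshape(-1,3).astype(int)
    m=(abs(P[:,0]-.568)<.13)&(abs(P[:,1]-.254)<.08)
    P=P[m];C=C[m]
    h=P[(P[:,2]>.062)&(P[:,2]<.16)];print(n,'handle',len(h),h.mean(0).round(4) if len(h) else '', [ (z,h[abs(h[:,2]-z)<.012][:,:2].mean(0).round(4).tolist()) for z in(.075,.095,.115) if (abs(h[:,2]-z)<.012).any()])
    w=P[(P[:,2]>.03)&(P[:,2]<.048)]
    r=cv2.minAreaRect((w[:,:2]*1000).astype(np.float32));print('walls',len(w),r)
    f=P[(P[:,2]>.001)&(P[:,2]<.02)&(C[m[m]] .sum(1)>150)]
    r=cv2.minAreaRect((f[:,:2]*1000).astype(np.float32));print('floor',len(f),r)
```

```text
0.2 [0.25859462 0.5132211  0.23073013] [-2.16059702e-04  2.31286309e-01  9.72885559e-01 -5.34177573e-04] [9.64394502e-01 3.13731189e-01 4.53900121e-02 1.30360751e+00
 1.30835254e-05 1.43119384e+00]
top handle 72 [0.4996 0.265  0.1034] [(0.075, [0.5022, 0.2607]), (0.095, [0.5024, 0.2606]), (0.115, [0.4981, 0.2671])]
walls 89 ((541.6135864257812, 264.9983825683594), (81.51456451416016, 90.80635833740234), 86.38996124267578)
floor 642 ((567.5447998046875, 253.866455078125), (259.0385437011719, 159.71408081054688), 0.013930010609328747)
scene handle 135 [0.5073 0.2644 0.0912] [(0.075, [0.5092, 0.2635]), (0.095, [0.5066, 0.2637]), (0.115, [0.5048, 0.2652])]
walls 149 ((545.7236328125, 263.6077880859375), (88.0852279663086, 90.59390258789062), 85.0709228515625)
floor 347 ((568.5653686523438, 253.93649291992188), (258.04302978515625, 159.8553009033203), 0.14722491800785065)
```

>>> carry_out:
  moves:
    - {"tx": 2.4,"ty": -4.4,"tz": 0,"wx": 0,"wy": 0,"wz": 0.13,"claw": -1}
    - {"tx": 2.4,"ty": -4.4,"tz": 0,"wx": 0,"wy": 0,"wz": 0.13,"claw": -1}
    - {"tx": 2.4,"ty": -4.4,"tz": 0,"wx": 0,"wy": 0,"wz": 0.13,"claw": -1}
    - {"tx": 2.4,"ty": -4.4,"tz": 0,"wx": 0,"wy": 0,"wz": 0.13,"claw": -1}
    - {"tx": 2.4,"ty": -4.4,"tz": 0,"wx": 0,"wy": 0,"wz": 0,"claw": -1}
    - {"tx": 2.4,"ty": -4.4,"tz": 0,"wx": 0,"wy": 0,"wz": 0,"claw": -1}
    - {"tx": 2.4,"ty": -4.4,"tz": 0,"wx": 0,"wy": 0,"wz": 0,"claw": -1}
    - {"tx": 2.4,"ty": -4.4,"tz": 0,"wx": 0,"wy": 0,"wz": 0,"claw": -1}

```text
clock: 1.3
tcp_pos: [0.4514, 0.16, 0.2315]
orientation: [0.0, -0.027, 1.0, 0.0]
wrist_force: [0.7, 0.3, -0.3]
finger_gap: 0.0853
grip_force: 0.0
```

>>> carry_out:
  moves:
    - {"tx": 2.4,"ty": -4.4,"tz": 0,"wx": 0,"wy": 0,"wz": 0,"claw": -1}
    - {"tx": 2.4,"ty": -4.4,"tz": 0,"wx": 0,"wy": 0,"wz": 0,"claw": -1}
    - {"tx": 2.4,"ty": -4.4,"tz": 0,"wx": 0,"wy": 0,"wz": 0,"claw": -1}
    - {"tx": 2.9,"ty": -4.9,"tz": 0,"wx": 0,"wy": 0,"wz": 0,"claw": -1}
    - {"tx": 0,"ty": 0,"tz": 0,"wx": 0,"wy": 0,"wz": 0,"claw": -1}
    - {"tx": 0,"ty": 0,"tz": 0,"wx": 0,"wy": 0,"wz": 0,"claw": -1}

```text
clock: 2.05
tcp_pos: [0.5513, -0.0194, 0.231]
orientation: [-0.001, -0.026, 1.0, 0.0]
wrist_force: [-0.4, 0.1, -0.3]
finger_gap: 0.0852
grip_force: 0.0
```

>>> carry_out:
  moves:
    - {"tx": 0,"ty": 0,"tz": -6,"wx": 0,"wy": 0,"wz": 0,"claw": -1}
    - {"tx": 0,"ty": 0,"tz": -6,"wx": 0,"wy": 0,"wz": 0,"claw": -1}
    - {"tx": 0,"ty": 0,"tz": -4,"wx": 0,"wy": 0,"wz": 0,"claw": -1}
    - {"tx": 0,"ty": 0,"tz": -2,"wx": 0,"wy": 0,"wz": 0,"claw": -1}
    - {"tx": 0,"ty": 0,"tz": 0,"wx": 0,"wy": 0,"wz": 0,"claw": 1}
    - {"tx": 0,"ty": 0,"tz": 0,"wx": 0,"wy": 0,"wz": 0,"claw": 1}
    - {"tx": 0,"ty": 0,"tz": 0,"wx": 0,"wy": 0,"wz": 0,"claw": 1}
    - {"tx": 0,"ty": 0,"tz": 0,"wx": 0,"wy": 0,"wz": 0,"claw": 1}
  newtons: 40

```text
clock: 3.05
tcp_pos: [0.5527, -0.019, 0.0529]
orientation: [0.001, -0.027, 1.0, 0.0]
wrist_force: [-1.1, 3.0, 4.8]
finger_gap: 0.021
grip_force: 38.9
```

>>> carry_out:
  moves:
    - {"tx": -2,"ty": -0.1,"tz": 0,"wx": 0,"wy": 0,"wz": 0,"claw": 1}
    - {"tx": -2,"ty": -0.1,"tz": 0,"wx": 0,"wy": 0,"wz": 0,"claw": 1}
    - {"tx": -2,"ty": -0.1,"tz": 0,"wx": 0,"wy": 0,"wz": 0,"claw": 1}
    - {"tx": -2,"ty": -0.1,"tz": 0,"wx": 0,"wy": 0,"wz": 0,"claw": 1}
    - {"tx": -1,"ty": -0.05,"tz": 0,"wx": 0,"wy": 0,"wz": 0,"claw": 1}
    - {"tx": -1,"ty": -0.05,"tz": 0,"wx": 0,"wy": 0,"wz": 0,"claw": 1}
    - {"tx": -0.3,"ty": 0,"tz": 0,"wx": 0,"wy": 0,"wz": 0,"claw": 1}
    - {"tx": 0,"ty": 0,"tz": 0,"wx": 0,"wy": 0,"wz": 0,"claw": 1}

```text
clock: 4.05
tcp_pos: [0.4507, -0.0243, 0.0528]
orientation: [0.002, -0.027, 1.0, 0.0]
wrist_force: [2.0, 4.0, 6.6]
finger_gap: 0.0212
grip_force: 41.2
```

>>> carry_out:
  moves:
    - {"tx": -0.3,"ty": 0,"tz": 0,"wx": 0,"wy": 0,"wz": 0,"claw": 1}
    - {"tx": -0.3,"ty": 0,"tz": 0,"wx": 0,"wy": 0,"wz": 0,"claw": 1}
    - {"tx": 0,"ty": 0,"tz": 0,"wx": 0,"wy": 0,"wz": 0,"claw": 1}

```text
clock: 4.42
tcp_pos: [0.4505, -0.0243, 0.053]
orientation: [0.007, -0.027, 1.0, 0.001]
wrist_force: [17.7, 6.2, -10.8]
finger_gap: 0.0209
grip_force: 40.0
```

>>> carry_out:
  moves:
    - {"tx": 0.6,"ty": 0,"tz": 0,"wx": 0,"wy": 0,"wz": 0,"claw": 1}
    - {"tx": 0,"ty": 0,"tz": 0,"wx": 0,"wy": 0,"wz": 0,"claw": -1}
    - {"tx": 0,"ty": 0,"tz": 0,"wx": 0,"wy": 0,"wz": 0,"claw": -1}
    - {"tx": 0,"ty": 0,"tz": 0,"wx": 0,"wy": 0,"wz": 0,"claw": -1}
    - {"tx": 0,"ty": 0,"tz": 6,"wx": 0,"wy": 0,"wz": 0,"claw": -1}
    - {"tx": 0,"ty": 0,"tz": 6,"wx": 0,"wy": 0,"wz": 0,"claw": -1}
    - {"tx": 0,"ty": 0,"tz": 6,"wx": 0,"wy": 0,"wz": 0,"claw": -1}

```text
clock: 5.3
tcp_pos: [0.4482, -0.0245, 0.2329]
orientation: [-0.0, -0.026, 1.0, 0.0]
wrist_force: [0.7, 0.1, -0.2]
finger_gap: 0.0854
grip_force: 0.0
```

>>> carry_out:
  moves:
    - {"tx": 0,"ty": 3,"tz": 0,"wx": 0,"wy": 0,"wz": -0.13,"claw": -1}
    - {"tx": 0,"ty": 4,"tz": 0,"wx": 0,"wy": 0,"wz": 0,"claw": -1}
    - {"tx": 0,"ty": 4,"tz": 0,"wx": 0,"wy": 0,"wz": 0,"claw": -1}
    - {"tx": 0,"ty": 4,"tz": 0,"wx": 0,"wy": 0,"wz": 0,"claw": -1}
    - {"tx": 0,"ty": 4,"tz": 0,"wx": 0,"wy": 0,"wz": 0,"claw": -1}

```text
clock: 5.92
tcp_pos: [0.4484, 0.1665, 0.2311]
orientation: [-0.0, 0.039, 0.999, -0.0]
wrist_force: [1.2, 0.1, 0.2]
finger_gap: 0.0855
grip_force: 0.0
```

```bash
cat >> h.py <<'E'
def scoop(c):
    """yaw and handle from points above the mat region"""
    W=pts(c).reshape(-1,3);C=c['image'].reshape(-1,3).astype(int).sum(1)
    m=(abs(W[:,0]-.568)<.2)&(abs(W[:,1]-.254)<.12)&(W[:,2]<.135)
    P=W[m]
    h=P[(P[:,2]>.08)]
    w=P[(P[:,2]>.028)&(P[:,2]<.048)]
    r=cv2.minAreaRect((w[:,:2]*1000).astype(np.float32))
    print('handle',len(h),h.mean(0).round(4),'top',h[h[:,2]>.1].mean(0).round(4),'walls',np.round(r[0],1),np.round(r[1],1),round(r[2],1))
E
python3 - <<'E'
from h import *
s=env.get_state();print(s['clock'],s['tcp_pos'])
t=cam('top');c=cam('scene')
scoop(t);scoop(c)
W=pts(t)
# tablets
img=t['image'];g=img.astype(int).sum(2)
sub=g[118:225,372:420]
m=np.zeros(g.shape,np.uint8)
hsv=cv2.cvtColor(img,cv2.COLOR_BGR2HSV)
print('bright pct',np.percentile(sub,[50,80,90,95,99]))
th=np.percentile(sub,50)+60
m[118:225,372:420]=sub>th
n,l,st,ce=cv2.connectedComponentsWithStats(m)
for i in range(1,n):
    if st[i,4]>15: print(st[i,4],ce[i],np.nanmedian(W[...,2][l==i]).round(3),ray(t,*ce[i],.018).round(4))
# knob
Z=W[...,2];k=np.zeros(Z.shape,bool);k[170:225,290:360]=True
P=W[k&(Z>.07)];print('knob',len(P),np.median(P,0))
cv2.imwrite('pics/top1.png',cv2.convertScaleAbs(cv2.resize(img[85:235,195:455],None,fx=3,fy=3,interpolation=2),alpha=1.6))
E
```

```text
5.925 [0.44839138 0.16652774 0.23110956]
handle 0 [nan nan nan] top [nan nan nan] walls [0. 0.] [0. 0.] 0.0
handle 94 [0.5061 0.2646 0.0999] top [0.5043 0.265  0.11  ] walls [545.3 264.5] [90.5 91.6] 85.1
bright pct [241. 277. 310. 314. 319.]
240 [373.91666667 140.05833333] 0.0 [ 0.6658 -0.176   0.018 ]
43 [409.72093023 118.55813953] 0.0 [ 0.7368 -0.286   0.018 ]
36 [404.5        136.41666667] 0.035 [ 0.6801 -0.2702  0.018 ]
401 [416.71321696 192.01995012] 0.0 [ 0.5088 -0.3088  0.018 ]
31 [386.4516129  148.32258065] 0.033 [ 0.6412 -0.215   0.018 ]
35 [386.42857143 162.54285714] 0.034 [ 0.5969 -0.2154  0.018 ]
36 [402.36111111 164.22222222] 0.031 [ 0.5931 -0.2643  0.018 ]
knob 61 [ 0.45340974 -0.02381673  0.08282963]h.py:26: RuntimeWarning: Mean of empty slice.
  print('handle',len(h),h.mean(0).round(4),'top',h[h[:,2]>.1].mean(0).round(4),'walls',np.round(r[0],1),np.round(r[1],1),round(r[2],1))
  ret = um.true_divide(
```

View pics/top1.png

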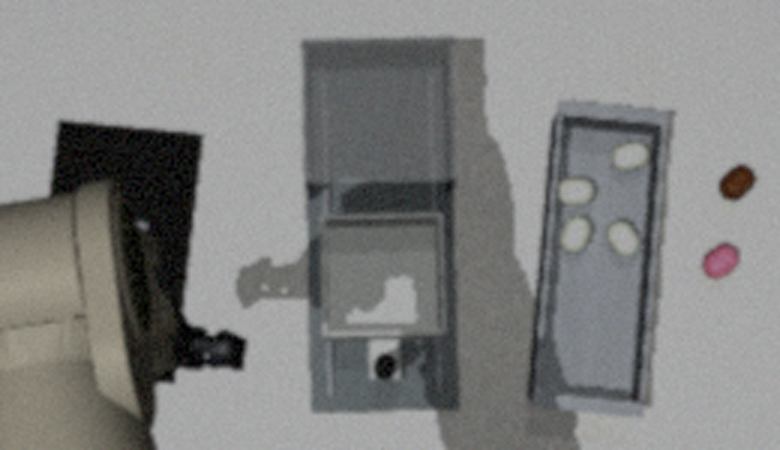

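The cup is out (rim centred at crop 382,275) with the knob at (385,366), and all four tablets are untouched. The scoop hasn't moved, so I go to its handle.

>>> carry_out:
  moves:
    - {"tx": 2.7,"ty": 5,"tz": 0,"wx": 0,"wy": 0,"wz": 0,"claw": -1}
    - {"tx": 2.6,"ty": 5,"tz": 0,"wx": 0,"wy": 0,"wz": 0,"claw": -1}
    - {"tx": 0,"ty": 0,"tz": -5,"wx": 0,"wy": 0,"wz": 0,"claw": -1}
    - {"tx": 0,"ty": 0,"tz": -5,"wx": 0,"wy": 0,"wz": 0,"claw": -1}
    - {"tx": 0,"ty": 0,"tz": -4,"wx": 0,"wy": 0,"wz": 0,"claw": -1}
    - {"tx": 0,"ty": 0,"tz": -2.6,"wx": 0,"wy": 0,"wz": 0,"claw": -1}
    - {"tx": 0,"ty": 0,"tz": 0,"wx": 0,"wy": 0,"wz": 0,"claw": -1}
    - {"tx": 0,"ty": 0,"tz": 0,"wx": 0,"wy": 0,"wz": 0,"claw": 1}
  newtons: 100

```text
clock: 7.02
tcp_pos: [0.5025, 0.2652, 0.0663]
orientation: [0.001, 0.039, 0.999, 0.0]
wrist_force: [0.6, 0.4, -0.2]
finger_gap: 0.0697
grip_force: 0.0
```

>>> carry_out:
  moves:
    - {"tx": 0,"ty": 0,"tz": 0,"wx": 0,"wy": 0,"wz": 0,"claw": 1}
    - {"tx": 0,"ty": 0,"tz": 0,"wx": 0,"wy": 0,"wz": 0,"claw": 1}
    - {"tx": 0,"ty": 0,"tz": 0,"wx": 0,"wy": 0,"wz": 0,"claw": 1}
    - {"tx": 0,"ty": 0,"tz": 0,"wx": 0,"wy": 0,"wz": 0,"claw": 1}
    - {"tx": 0,"ty": 0,"tz": 4,"wx": 0,"wy": 0,"wz": 0,"claw": 1}
    - {"tx": 0,"ty": 0,"tz": 6,"wx": 0,"wy": 0,"wz": 0,"claw": 1}
    - {"tx": 0,"ty": 0,"tz": 6,"wx": 0,"wy": 0,"wz": 0,"claw": 1}
    - {"tx": 0,"ty": 0,"tz": 0,"wx": 0,"wy": 0,"wz": 0,"claw": 1}

```text
clock: 8.02
tcp_pos: [0.5044, 0.2665, 0.2306]
orientation: [0.004, 0.038, 0.999, 0.002]
wrist_force: [0.1, -0.3, -1.8]
finger_gap: 0.0148
grip_force: 98.0
```

Run:
```python
from h import *
s=env.get_state();print(s['clock'],s['tcp_pos'],s['orientation'],s['wrist_force'],s['ft_torque'],s['joint_pos'].round(3))
c=cam('scene');t=cam('top')
a=cv2.convertScaleAbs(cv2.resize(c['image'][40:260,270:480],None,fx=2.6,fy=2.6,interpolation=2),alpha=1.6)
cv2.imwrite('pics/hold.png',a)
```

```text
8.025 [0.50438961 0.26654165 0.23059574] [0.00440472 0.03830004 0.99925494 0.00180927] [ 0.09457324 -0.34272498 -1.7704998 ] [-0.03798363  0.02997357 -0.04732346] [0.345 0.296 0.021 1.286 0.    0.422]
```

View pics/hold.png

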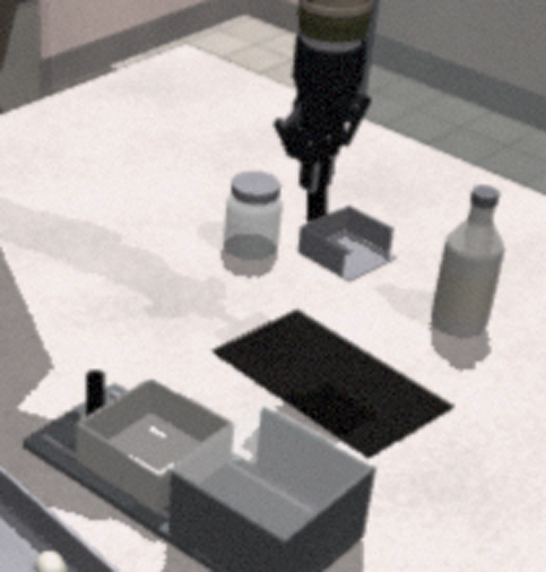

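The scoop is held level (hold pixel 345,240). Next I test the pouring pitch in free air.

>>> carry_out:
  moves:
    - {"tx": 0,"ty": 0,"tz": 1,"wx": 0,"wy": 0.18,"wz": 0,"claw": 1}
    - {"tx": 0,"ty": 0,"tz": 1,"wx": 0,"wy": 0.18,"wz": 0,"claw": 1}
    - {"tx": 0,"ty": 0,"tz": 1,"wx": 0,"wy": 0.18,"wz": 0,"claw": 1}
    - {"tx": 0,"ty": 0,"tz": 1,"wx": 0,"wy": 0.18,"wz": 0,"claw": 1}
    - {"tx": 0,"ty": 0,"tz": 1,"wx": 0,"wy": 0.18,"wz": 0,"claw": 1}
    - {"tx": 0,"ty": 0,"tz": 0,"wx": 0,"wy": 0.18,"wz": 0,"claw": 1}
    - {"tx": 0,"ty": 0,"tz": 0,"wx": 0,"wy": 0,"wz": 0,"claw": 1}
    - {"tx": 0,"ty": 0,"tz": 0,"wx": 0,"wy": 0,"wz": 0,"claw": 1}

```text
clock: 9.12
tcp_pos: [0.5396, 0.3065, 0.1235]
orientation: [-0.394, 0.046, 0.918, 0.002]
wrist_force: [-0.6, -0.0, -1.2]
finger_gap: 0.0146
grip_force: 97.4
```

Run:
```python
from h import *
s=env.get_state();print(s['clock'],s['tcp_pos'],s['orientation'],s['joint_pos'].round(3))
c=cam('scene')
cv2.imwrite('pics/tilt.png',cv2.convertScaleAbs(cv2.resize(c['image'][0:260,270:480],None,fx=2.2,fy=2.2,interpolation=2),alpha=1.6))
```

```text
9.125 [0.5395702  0.30646766 0.1235013 ] [-0.39434766  0.04587117  0.91781304  0.00222987] [0.272 1.28  1.261 2.336 0.236 0.274]
```

View pics/tilt.png

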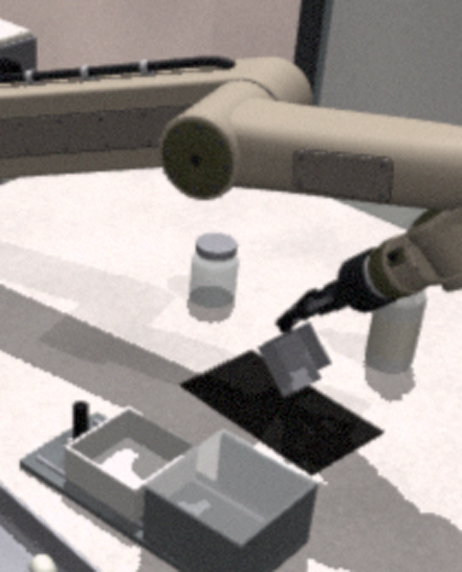

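That was useful: a forward pour is beyond joint range (it stops at about 46°). In the picture the scoop at (295,360) hangs over the mat, clear of the bottle at (395,340). I undo the tilt; pouring will be sideways, using j5.

>>> carry_out:
  moves:
    - {"tx": -0.7,"ty": -1,"tz": 2,"wx": 0,"wy": -0.16,"wz": 0,"claw": 1}
    - {"tx": -0.7,"ty": -1,"tz": 2,"wx": 0,"wy": -0.16,"wz": 0,"claw": 1}
    - {"tx": -0.7,"ty": -1,"tz": 2,"wx": 0,"wy": -0.16,"wz": 0,"claw": 1}
    - {"tx": -0.7,"ty": -1,"tz": 2,"wx": 0,"wy": -0.16,"wz": 0,"claw": 1}
    - {"tx": -0.7,"ty": 0,"tz": 2,"wx": 0,"wy": -0.17,"wz": 0,"claw": 1}
    - {"tx": 0,"ty": 0,"tz": 1,"wx": 0,"wy": 0,"wz": 0,"claw": 1}
    - {"tx": 0,"ty": 0,"tz": 0,"wx": 0,"wy": 0,"wz": 0,"claw": 1}

```text
clock: 10.05
tcp_pos: [0.5153, 0.274, 0.2313]
orientation: [-0.038, 0.041, 0.998, 0.02]
wrist_force: [0.4, 0.4, -1.6]
finger_gap: 0.0148
grip_force: 97.5
```

Run:
```python
from h import *
from scipy.spatial.transform import Rotation as R
s=env.get_state();q=s['orientation'];r=R.from_quat([q[1],q[2],q[3],q[0]]).as_matrix()
print(s['clock'],s['tcp_pos'],r.round(3).tolist(),s['joint_pos'].round(3))
t=cam('top');c=cam('scene');t0=cv2.imread('pics/top0.png');c0=cv2.imread('pics/scene0.png')
for n,a,b,bx in(('bottle',c['image'],c0,(435,108,465,172)),('bottle top',t['image'],t0,(130,130,168,168)),('jar',c['image'],c0,(352,100,382,140))):
    u,v,U,V=bx;d=np.abs(a[v:V,u:U].astype(int)-b[v:V,u:U]).sum(2);print(n,np.median(d),np.percentile(d,90))
for k in (c,t):
    W=pts(k).reshape(-1,3);p=s['tcp_pos']
    m=(np.abs(W[:,:2]-(p[:2]+[.05,0])).max(1)<.08)&(W[:,2]>.12)&(W[:,2]<p[2]-.01)
    P=W[m];lo=P[P[:,2]<.185];r=cv2.minAreaRect((P[P[:,2]<p[2]-.025][:,:2]*1000).astype(np.float32))
    print(len(P),np.percentile(P[:,2],[2,50,98]).round(3),r)
    A=np.c_[lo[:,:2]-lo[:,:2].mean(0),np.ones(len(lo))]
```

```text
10.05 [0.51527309 0.27397897 0.23129711] [[-0.994, 0.083, -0.074], [0.08, 0.996, 0.042], [0.077, 0.036, -0.996]] [0.318 0.374 0.13  1.384 0.063 0.398]
bottle 9.0 16.0
bottle top 67.0 145.0
jar 12.0 55.400000000000546
815 [0.169 0.183 0.215] ((561.595703125, 270.8740539550781), (89.75470733642578, 103.42750549316406), 85.68611907958984)
417 [0.17  0.175 0.205] ((570.102294921875, 252.78179931640625), (108.59403991699219, 66.89743041992188), 18.481069564819336)
```

>>> carry_out:
  moves:
    - {"tx": -0.6,"ty": -4,"tz": 0,"wx": -0.042,"wy": -0.074,"wz": 0,"claw": 1}
    - {"tx": -0.6,"ty": -5,"tz": 0,"wx": 0,"wy": 0,"wz": 0,"claw": 1}
    - {"tx": -0.6,"ty": -5,"tz": 0,"wx": 0,"wy": 0,"wz": 0,"claw": 1}
    - {"tx": -0.6,"ty": -5,"tz": 0,"wx": 0,"wy": 0,"wz": 0,"claw": 1}
    - {"tx": -0.6,"ty": -5,"tz": 0,"wx": 0,"wy": 0,"wz": 0,"claw": 1}
    - {"tx": -0.6,"ty": -5,"tz": 0,"wx": 0,"wy": 0,"wz": 0,"claw": 1}
    - {"tx": -0.6,"ty": -5,"tz": 0,"wx": 0,"wy": 0,"wz": 0,"claw": 1}
    - {"tx": -0.6,"ty": -5,"tz": 0,"wx": 0,"wy": 0,"wz": 0,"claw": 1}

```text
clock: 11.15
tcp_pos: [0.4677, -0.1189, 0.2269]
orientation: [-0.003, 0.042, 0.999, -0.0]
wrist_force: [0.9, 0.3, -2.1]
finger_gap: 0.0147
grip_force: 97.8
```

>>> carry_out:
  moves:
    - {"tx": -0.6,"ty": -5,"tz": 0,"wx": 0,"wy": 0,"wz": 0,"claw": 1}
    - {"tx": -0.9,"ty": -4.2,"tz": 0,"wx": 0,"wy": 0,"wz": 0,"claw": 1}
    - {"tx": 0,"ty": -2,"tz": -4,"wx": 0,"wy": 0,"wz": 0,"claw": 1}
    - {"tx": 0,"ty": 0,"tz": -3,"wx": 0,"wy": 0,"wz": 0,"claw": 1}
    - {"tx": 0,"ty": 0,"tz": 0,"wx": 0,"wy": 0,"wz": 0,"claw": 1}
    - {"tx": 0,"ty": 0,"tz": 0,"wx": 0,"wy": 0,"wz": 0,"claw": 1}

```text
clock: 11.9
tcp_pos: [0.4526, -0.229, 0.1583]
orientation: [-0.003, 0.041, 0.999, -0.0]
wrist_force: [-0.0, -0.6, -0.8]
finger_gap: 0.0148
grip_force: 97.7
```

```bash
cat >> h.py <<'E'
from scipy.spatial.transform import Rotation as R
TR=np.array([.5687,-.2369]);ty=np.radians(-4.1)
def totray(p): 
    d=np.array(p)[...,:2]-TR;c,s=np.cos(ty),np.sin(ty);return np.stack([d[...,0]*c+d[...,1]*s,-d[...,0]*s+d[...,1]*c],-1)
def pose():
    s=env.get_state();q=s['orientation'];r=R.from_quat([q[1],q[2],q[3],q[0]]).as_matrix()
    print(round(s['clock'],2),'tcp',s['tcp_pos'].round(4),'tray',totray(s['tcp_pos']).round(4),'tool y',r[:,1].round(3),'z',r[:,2].round(3),'F',s['wrist_force'].round(1),'j',s['joint_pos'].round(2));return s
E
python3 - <<'E'
from h import *
s=pose();p=s['tcp_pos'];c=cam('scene');t=cam('top')
for a in [(558,100),(672,110),(530,403),(648,412)]: 
    w=ray(t,a[0]/3+195,a[1]/3+85,.05);print('rim',w.round(4),totray(w).round(4))
W=pts(c).reshape(-1,3);q=totray(W)-totray(p)
m=(abs(q[:,1])<.06)&(q[:,0]>-.02)&(q[:,0]<.13)&(W[:,2]>.07)&(W[:,2]<p[2]-.02)
q=q[m];z=W[m,2]
print('low',np.percentile(z,[1,5,50,95]).round(3));w=z>np.percentile(z,3)
print(cv2.minAreaRect((q*1000).astype(np.float32)))
f=(q[:,0]>.03)&(q[:,0]<.09)&(abs(q[:,1])<.03);print('floor',f.sum(),np.linalg.lstsq(np.c_[q[f],np.ones(f.sum())],z[f]-p[2],rcond=None)[0])
cv2.imwrite('pics/tray1.png',cv2.convertScaleAbs(cv2.resize(c['image'][100:320,200:420],None,fx=2.6,fy=2.6,interpolation=2),alpha=1.6))
E
```

```text
11.9 tcp [ 0.4526 -0.229   0.1583] tray [-0.1164 -0.0004] tool y [ 0.082  0.997 -0.001] z [-0.005 -0.001 -1.   ] F [-0.  -0.6 -0.8] j [-0.62  0.22 -0.26  1.09 -0.   -0.54]
rim [ 0.726  -0.1924  0.05  ] [0.1537 0.0557]
rim [ 0.7192 -0.3075  0.05  ] [ 0.1551 -0.0596]
rim [ 0.4204 -0.1688  0.05  ] [-0.1528  0.0574]
rim [ 0.4147 -0.2851  0.05  ] [-0.1501 -0.0591]
low [0.1   0.102 0.11  0.134]
((50.46724319458008, -0.6763343811035156), (103.17373657226562, 84.9853286743164), 0.35303807258605957)
floor 289 [ 0.10227587  0.00227402 -0.05929614]
```

View pics/tray1.png

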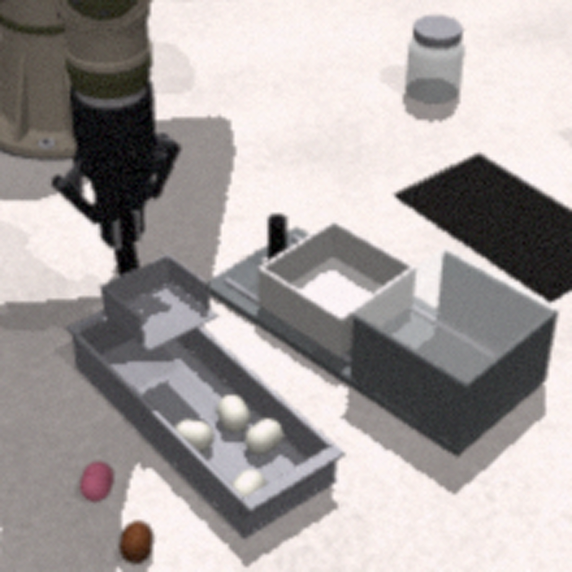

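The scoop hangs over the near half of the tray with its lip at (180,335), and the four tablets lie ahead of it. The fit shows the pan about 0.1 rad lip-up, so I correct this and refit.

>>> carry_out:
  moves:
    - {"tx": 0,"ty": 0,"tz": -1,"wx": 0,"wy": 0.1,"wz": 0,"claw": 1}
    - {"tx": 0,"ty": 0,"tz": 0,"wx": 0,"wy": 0,"wz": 0,"claw": 1}
    - {"tx": 0,"ty": 0,"tz": 0,"wx": 0,"wy": 0,"wz": 0,"claw": 1}

```text
clock: 12.38
tcp_pos: [0.4524, -0.2283, 0.1488]
orientation: [-0.051, 0.041, 0.998, -0.003]
wrist_force: [0.3, 0.0, -1.1]
finger_gap: 0.0146
grip_force: 97.8
```

```bash
cat >> h.py <<'E'
def pan(yawdir=None):
    """fit of the pan floor relative to TCP, in tray axes"""
    s=pose();p=s['tcp_pos']
    for n in('scene','top'):
        W=pts(cam(n)).reshape(-1,3);q=totray(W)-totray(p)
        m=(abs(q[:,1])<.03)&(q[:,0]>.035)&(q[:,0]<.092)&(W[:,2]>p[2]-.085)&(W[:,2]<p[2]-.03)
        q=q[m];z=W[m,2]-p[2]
        if m.sum()<20: print(n,'few');continue
        k=np.ones(len(z),bool)
        for _ in range(6):
            f=np.linalg.lstsq(np.c_[q[k],np.ones(k.sum())],z[k],rcond=None)[0];e=z-np.c_[q,np.ones(len(z))]@f;k=e<.004;k&=e>-.006
        print(n,'n',k.sum(),len(k),'slope',f[:2].round(3),'z at centre',(f@[.057,0,1]).round(4),'lip',(f@[.097,0,1]+p[2]).round(4),'rms',e[k].std().round(4))
E
python3 -c "
from h import *
pan()"
```

```text
12.38 tcp [ 0.4524 -0.2283  0.1488] tray [-0.1167  0.0003] tool y [ 0.081  0.997 -0.01 ] z [-0.102 -0.002 -0.995] F [ 0.3  0.  -1.1] j [-0.59  0.3  -0.19  1.17 -0.06 -0.51]
scene n 315 318 slope [ 0.005 -0.007] z at centre -0.0588 lip 0.0902 rms 0.0017
top n 194 215 slope [ 0.01  -0.027] z at centre -0.0576 lip 0.0916 rms 0.0022
```

>>> carry_out:
  moves:
    - {"tx": 0,"ty": 0,"tz": -3,"wx": 0,"wy": 0.04,"wz": 0,"claw": 1}
    - {"tx": 0,"ty": 0,"tz": -3,"wx": 0,"wy": 0,"wz": 0,"claw": 1}
    - {"tx": 0,"ty": 0,"tz": -1.5,"wx": 0,"wy": 0,"wz": 0,"claw": 1}
    - {"tx": 0,"ty": 0,"tz": 0,"wx": 0,"wy": 0,"wz": 0,"claw": 1}
    - {"tx": 0,"ty": 0,"tz": 0,"wx": 0,"wy": 0,"wz": 0,"claw": 1}

```text
clock: 13.1
tcp_pos: [0.4523, -0.2288, 0.0743]
orientation: [-0.071, 0.041, 0.997, -0.004]
wrist_force: [0.1, 0.1, -0.4]
finger_gap: 0.0146
grip_force: 97.9
```

>>> carry_out:
  moves:
    - {"tx": 0,"ty": 0,"tz": -0.2,"wx": 0,"wy": 0,"wz": 0,"claw": 1}
    - {"tx": 0,"ty": 0,"tz": 0,"wx": 0,"wy": 0,"wz": 0,"claw": 1}

```text
clock: 13.35
tcp_pos: [0.4521, -0.2286, 0.0716]
orientation: [-0.072, 0.041, 0.997, -0.004]
wrist_force: [0.2, 0.0, -1.8]
finger_gap: 0.0149
grip_force: 97.9
```

>>> carry_out:
  moves:
    - {"tx": 0,"ty": 0,"tz": -0.2,"wx": 0,"wy": 0,"wz": 0,"claw": 1}
    - {"tx": 0,"ty": 0,"tz": 0,"wx": 0,"wy": 0,"wz": 0,"claw": 1}

```text
clock: 13.6
tcp_pos: [0.4517, -0.2282, 0.069]
orientation: [-0.072, 0.041, 0.997, -0.004]
wrist_force: [0.5, 0.9, -1.5]
finger_gap: 0.0149
grip_force: 97.9
```

>>> carry_out:
  moves:
    - {"tx": 0,"ty": 0,"tz": -0.2,"wx": 0,"wy": 0,"wz": 0,"claw": 1}
    - {"tx": 0,"ty": 0,"tz": 0,"wx": 0,"wy": 0,"wz": 0,"claw": 1}

```text
clock: 13.85
tcp_pos: [0.4523, -0.2286, 0.0679]
orientation: [-0.071, 0.041, 0.997, -0.004]
wrist_force: [-1.9, 0.4, 4.4]
finger_gap: 0.0146
grip_force: 98.7
```

>>> carry_out:
  moves:
    - {"tx": 0,"ty": 0,"tz": -0.1,"wx": 0,"wy": 0,"wz": 0,"claw": 1}
    - {"tx": 0,"ty": 0,"tz": 0,"wx": 0,"wy": 0,"wz": 0,"claw": 1}

```text
clock: 14.1
tcp_pos: [0.4525, -0.2288, 0.0675]
orientation: [-0.071, 0.041, 0.997, -0.004]
wrist_force: [-1.4, 0.8, 7.6]
finger_gap: 0.015
grip_force: 99.2
```

```bash
python3 -c "
from h import *
pan()"
```

```text
14.1 tcp [ 0.4525 -0.2288  0.0675] tray [-0.1164 -0.0002] tool y [ 0.081  0.997 -0.014] z [-0.142 -0.002 -0.99 ] F [-1.4  0.8  7.6] j [-0.58  0.39 -0.27  1.03 -0.08 -0.49]
scene n 311 323 slope [-0.033 -0.018] z at centre -0.0604 lip 0.0058 rms 0.0019
top n 115 137 slope [ 0.001 -0.008] z at centre -0.0602 lip 0.0074 rms 0.0021
```

>>> carry_out:
  moves:
    - {"tx": 1.2,"ty": -0.086,"tz": 0,"wx": 0,"wy": 0,"wz": 0,"claw": 1}
    - {"tx": 1.2,"ty": -0.086,"tz": 0,"wx": 0,"wy": 0,"wz": 0,"claw": 1}
    - {"tx": 1.2,"ty": -0.086,"tz": 0,"wx": 0,"wy": 0,"wz": 0,"claw": 1}
    - {"tx": 1.2,"ty": -0.086,"tz": 0,"wx": 0,"wy": 0,"wz": 0,"claw": 1}
    - {"tx": 1.2,"ty": -0.086,"tz": 0,"wx": 0,"wy": 0,"wz": 0,"claw": 1}
    - {"tx": 1.2,"ty": -0.086,"tz": 0,"wx": 0,"wy": 0,"wz": 0,"claw": 1}
    - {"tx": 1.2,"ty": -0.086,"tz": 0,"wx": 0,"wy": 0,"wz": 0,"claw": 1}
    - {"tx": 1.2,"ty": -0.086,"tz": 0,"wx": 0,"wy": 0,"wz": 0,"claw": 1}

```text
clock: 15.2
tcp_pos: [0.5488, -0.2358, 0.0677]
orientation: [-0.071, 0.041, 0.997, -0.004]
wrist_force: [-2.8, -0.4, 8.1]
finger_gap: 0.0148
grip_force: 99.0
```

>>> carry_out:
  moves:
    - {"tx": 1.2,"ty": -0.086,"tz": 0,"wx": 0,"wy": 0,"wz": 0,"claw": 1}
    - {"tx": 1.2,"ty": -0.086,"tz": 0,"wx": 0,"wy": 0,"wz": 0,"claw": 1}
    - {"tx": 1.2,"ty": -0.086,"tz": 0,"wx": 0,"wy": 0,"wz": 0,"claw": 1}
    - {"tx": 1.2,"ty": -0.086,"tz": 0,"wx": 0,"wy": 0,"wz": 0,"claw": 1}
    - {"tx": 0,"ty": 0,"tz": 0,"wx": 0,"wy": 0,"wz": 0,"claw": 1}

```text
clock: 15.82
tcp_pos: [0.5977, -0.2391, 0.0675]
orientation: [-0.07, 0.041, 0.997, -0.004]
wrist_force: [1.1, 1.1, 5.4]
finger_gap: 0.0147
grip_force: 98.7
```

Run:
```python
from h import *
pan()
c=cam('scene');t=cam('top')
a=cv2.convertScaleAbs(cv2.resize(c['image'][180:320,215:365],None,fx=3,fy=3,interpolation=2),alpha=1.6)
b=cv2.convertScaleAbs(cv2.resize(t['image'][105:235,360:430],None,fx=3,fy=3.23,interpolation=2),alpha=1.6)
cv2.imwrite('pics/push1.png',np.hstack([a,b[:420]]))
```

```text
15.82 tcp [ 0.5977 -0.2391  0.0675] tray [ 0.0291 -0.0001] tool y [ 0.081  0.997 -0.014] z [-0.141 -0.002 -0.99 ] F [1.1 1.1 5.4] j [-0.47  0.64  0.14  1.2  -0.07 -0.39]
scene n 162 283 slope [-0.127 -0.032] z at centre -0.0357 lip 0.0267 rms 0.0026
top few
```

View pics/push1.png

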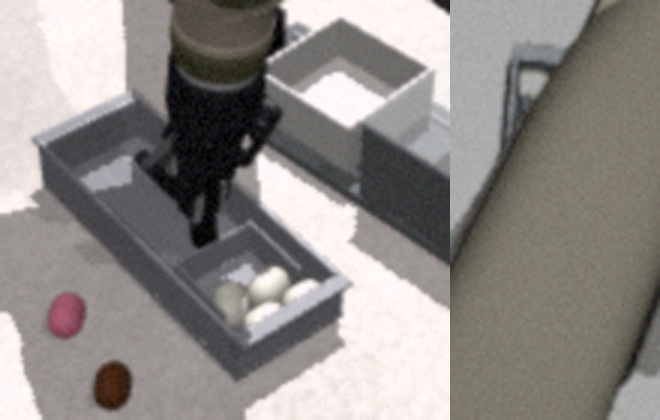

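>>> carry_out:
  moves:
    - {"tx": 0.8,"ty": -0.06,"tz": 0,"wx": 0,"wy": 0,"wz": 0,"claw": 1}
    - {"tx": 0,"ty": 0,"tz": 0,"wx": 0,"wy": 0,"wz": 0,"claw": 1}

```text
clock: 16.27
tcp_pos: [0.6006, -0.2393, 0.068]
orientation: [-0.075, 0.041, 0.996, -0.004]
wrist_force: [-12.6, -0.2, 16.0]
finger_gap: 0.0145
grip_force: 100.1
```

>>> carry_out:
  moves:
    - {"tx": 0.4,"ty": -0.03,"tz": 0,"wx": 0,"wy": 0,"wz": 0,"claw": 1}
    - {"tx": 0,"ty": 0,"tz": 0,"wx": 0,"wy": 0,"wz": 0,"claw": 1}

```text
clock: 16.52
tcp_pos: [0.6014, -0.2395, 0.0686]
orientation: [-0.078, 0.041, 0.996, -0.004]
wrist_force: [-20.7, 0.3, 22.7]
finger_gap: 0.0147
grip_force: 101.0
```

Run:
```python
from h import *
pose()
c=cam('scene')
a=cv2.convertScaleAbs(cv2.resize(c['image'][240:310,265:345],None,fx=6,fy=6,interpolation=2),alpha=1.6)
cv2.imwrite('pics/push2.png',a)
```

```text
16.52 tcp [ 0.6014 -0.2395  0.0686] tray [ 0.0328 -0.0002] tool y [ 0.081  0.997 -0.014] z [-0.156 -0.002 -0.988] F [-20.7   0.3  22.7] j [-0.47  0.66  0.18  1.23 -0.07 -0.38]
```

View pics/push2.png

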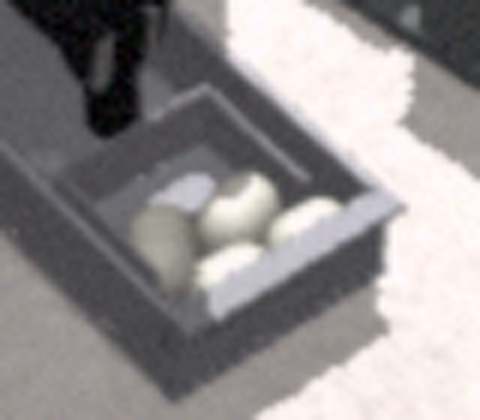

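All four tablets are in the pan, two of them against the far wall ((230,265) and (305,215)), and the lip is blocked at the wall with 20 N. I tilt the lip up while holding it to the wall.

>>> carry_out:
  moves:
    - {"tx": -0.5,"ty": 0.04,"tz": 0,"wx": 0,"wy": -0.08,"wz": 0,"claw": 1}
    - {"tx": -0.5,"ty": 0.04,"tz": 0,"wx": 0,"wy": -0.08,"wz": 0,"claw": 1}
    - {"tx": -0.5,"ty": 0.04,"tz": 0,"wx": 0,"wy": -0.08,"wz": 0,"claw": 1}
    - {"tx": -0.5,"ty": 0.04,"tz": 0,"wx": 0,"wy": -0.08,"wz": 0,"claw": 1}
    - {"tx": -0.6,"ty": 0.04,"tz": 0,"wx": 0,"wy": -0.08,"wz": 0,"claw": 1}
    - {"tx": 0,"ty": 0,"tz": 0,"wx": 0,"wy": 0,"wz": 0,"claw": 1}
    - {"tx": 0,"ty": 0,"tz": 0,"wx": 0,"wy": 0,"wz": 0,"claw": 1}

```text
clock: 17.45
tcp_pos: [0.5818, -0.2377, 0.0659]
orientation: [0.126, 0.041, 0.991, 0.005]
wrist_force: [1.1, -0.1, -2.1]
finger_gap: 0.0148
grip_force: 97.8
```

Run:
```python
from h import *
pose()
c=cam('scene')
a=cv2.convertScaleAbs(cv2.resize(c['image'][225:310,255:350],None,fx=6,fy=6,interpolation=2),alpha=1.6)
cv2.imwrite('pics/push3.png',a)
```

```text
17.45 tcp [ 0.5818 -0.2377  0.0659] tray [0.0132 0.0001] tool y [0.08  0.997 0.019] z [ 0.251 -0.001 -0.968] F [ 1.1 -0.1 -2.1] j [-0.58  0.35 -0.36  0.64  0.14 -0.48]
```

View pics/push3.png

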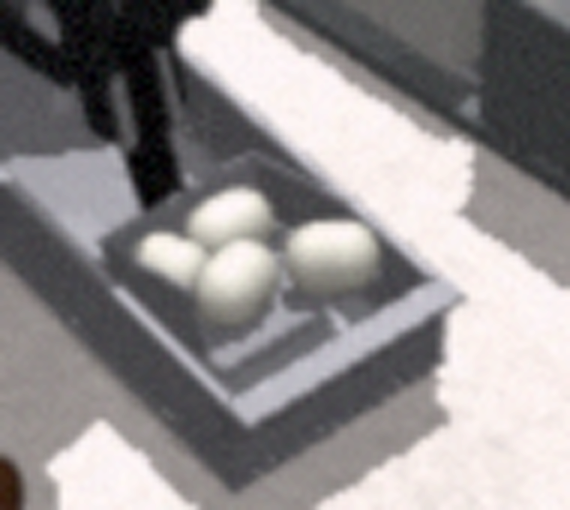

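All four tablets sit in the back of the pan (about 165,255; 230,215; 238,275; 335,255). I lift, then yaw the lip towards the cup (+y) with the tilt held.

>>> carry_out:
  moves:
    - {"tx": 0,"ty": 0,"tz": 1,"wx": 0,"wy": 0,"wz": 0,"claw": 1}
    - {"tx": 0,"ty": 0,"tz": 2.5,"wx": 0,"wy": 0,"wz": 0,"claw": 1}
    - {"tx": 0,"ty": 0,"tz": 3,"wx": 0,"wy": 0,"wz": 0,"claw": 1}
    - {"tx": 0,"ty": 0,"tz": 3,"wx": 0,"wy": 0,"wz": 0,"claw": 1}
    - {"tx": 0,"ty": 0,"tz": 3,"wx": 0,"wy": 0,"wz": 0,"claw": 1}
    - {"tx": 0,"ty": 0,"tz": 1.5,"wx": 0,"wy": 0,"wz": 0,"claw": 1}
    - {"tx": 0,"ty": 0,"tz": 0,"wx": 0,"wy": 0,"wz": 0,"claw": 1}

```text
clock: 18.38
tcp_pos: [0.5828, -0.238, 0.2076]
orientation: [0.128, 0.041, 0.991, 0.004]
wrist_force: [0.5, 0.4, -2.6]
finger_gap: 0.0147
grip_force: 97.9
```

>>> carry_out:
  moves:
    - {"tx": -0.4,"ty": 0.6,"tz": 0,"wx": 0,"wy": 0,"wz": 0.08,"claw": 1}
    - {"tx": -0.4,"ty": 0.6,"tz": 0,"wx": 0,"wy": 0,"wz": 0.13,"claw": 1}
    - {"tx": -0.4,"ty": 0.6,"tz": 0,"wx": 0,"wy": 0,"wz": 0.13,"claw": 1}
    - {"tx": -0.4,"ty": 0.6,"tz": 0,"wx": 0,"wy": 0,"wz": 0.13,"claw": 1}
    - {"tx": -0.4,"ty": 0.6,"tz": 0,"wx": 0,"wy": 0,"wz": 0.13,"claw": 1}
    - {"tx": -0.4,"ty": 0.6,"tz": 0,"wx": 0,"wy": 0,"wz": 0.13,"claw": 1}
    - {"tx": -0.4,"ty": 0.6,"tz": 0,"wx": 0,"wy": 0,"wz": 0.13,"claw": 1}
    - {"tx": -0.4,"ty": 0.6,"tz": 0,"wx": 0,"wy": 0,"wz": 0.13,"claw": 1}

```text
clock: 19.38
tcp_pos: [0.5491, -0.1892, 0.2043]
orientation: [0.109, -0.436, 0.891, 0.066]
wrist_force: [-0.5, -0.5, -2.6]
finger_gap: 0.0148
grip_force: 97.9
```

>>> carry_out:
  moves:
    - {"tx": -0.2,"ty": 0.6,"tz": 0,"wx": 0,"wy": 0,"wz": 0.13,"claw": 1}
    - {"tx": -0.2,"ty": 0.6,"tz": 0,"wx": 0,"wy": 0,"wz": 0.13,"claw": 1}
    - {"tx": -0.2,"ty": 0.6,"tz": 0,"wx": 0,"wy": 0,"wz": 0.13,"claw": 1}
    - {"tx": -0.2,"ty": 0.6,"tz": 0,"wx": 0,"wy": 0,"wz": 0.13,"claw": 1}
    - {"tx": 0,"ty": 0.6,"tz": 0,"wx": 0,"wy": 0,"wz": 0.13,"claw": 1}
    - {"tx": 0,"ty": 0.3,"tz": 0,"wx": 0,"wy": 0,"wz": 0.06,"claw": 1}
    - {"tx": 0,"ty": 0,"tz": 0,"wx": 0,"wy": 0,"wz": 0,"claw": 1}

```text
clock: 20.25
tcp_pos: [0.5417, -0.1562, 0.2045]
orientation: [-0.08, 0.717, -0.685, -0.1]
wrist_force: [-1.1, -0.4, -2.6]
finger_gap: 0.0149
grip_force: 97.8
```

Run:
```python
from h import *
s=pose()
c=cam('scene');t=cam('top')
a=cv2.convertScaleAbs(cv2.resize(c['image'][120:320,220:430],None,fx=2,fy=2,interpolation=2),alpha=1.6)
b=cv2.convertScaleAbs(cv2.resize(t['image'][90:250,280:440],None,fx=2.3,fy=2.5,interpolation=2),alpha=1.6)
cv2.imwrite('pics/over.png',np.hstack([a,b]))
```

```text
20.25 tcp [ 0.5417 -0.1562  0.2045] tray [-0.0327  0.0786] tool y [-0.999 -0.049  0.022] z [-0.033  0.252 -0.967] F [-1.1 -0.4 -2.6] j [-0.53  0.41  0.1   1.42  0.2  -2.17]
```

View pics/over.png

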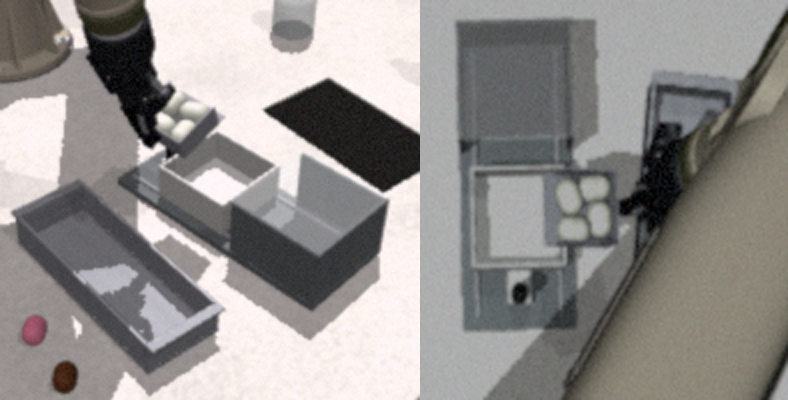

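The tray is empty and all four tablets sit in the scoop beside the cup (top panel 580,205). I lower and pour with the lip held over the cup.

>>> carry_out:
  moves:
    - {"tx": 0,"ty": 0,"tz": -2.5,"wx": 0,"wy": 0,"wz": 0,"claw": 1}
    - {"tx": 0,"ty": 0,"tz": -2.5,"wx": 0,"wy": 0,"wz": 0,"claw": 1}
    - {"tx": 0,"ty": 0.7,"tz": -0.3,"wx": -0.175,"wy": -0.009,"wz": 0,"claw": 1}
    - {"tx": 0,"ty": 0.7,"tz": -0.3,"wx": -0.175,"wy": -0.009,"wz": 0,"claw": 1}
    - {"tx": 0,"ty": 0.6,"tz": 0.7,"wx": -0.087,"wy": -0.005,"wz": 0,"claw": 1}
    - {"tx": 0,"ty": 0.6,"tz": 0.7,"wx": -0.087,"wy": -0.005,"wz": 0,"claw": 1}
    - {"tx": 0,"ty": 0.7,"tz": 0.6,"wx": -0.087,"wy": -0.005,"wz": 0,"claw": 1}
    - {"tx": 0,"ty": 0.7,"tz": 0.6,"wx": -0.087,"wy": -0.005,"wz": 0,"claw": 1}

```text
clock: 21.35
tcp_pos: [0.5414, -0.1162, 0.1763]
orientation: [0.157, 0.703, -0.676, 0.156]
wrist_force: [-0.3, 0.2, -2.5]
finger_gap: 0.0149
grip_force: 98.1
```

>>> carry_out:
  moves:
    - {"tx": 0,"ty": 0.85,"tz": 0.4,"wx": -0.087,"wy": -0.005,"wz": 0,"claw": 1}
    - {"tx": 0,"ty": 0.85,"tz": 0.4,"wx": -0.087,"wy": -0.005,"wz": 0,"claw": 1}
    - {"tx": 0,"ty": 0.9,"tz": 0.3,"wx": -0.087,"wy": -0.005,"wz": 0,"claw": 1}
    - {"tx": 0,"ty": 0.9,"tz": 0.2,"wx": -0.087,"wy": -0.005,"wz": 0,"claw": 1}
    - {"tx": 0,"ty": 1,"tz": 0,"wx": -0.087,"wy": -0.005,"wz": 0,"claw": 1}
    - {"tx": 0,"ty": 1,"tz": 0,"wx": -0.087,"wy": -0.005,"wz": 0,"claw": 1}
    - {"tx": 0,"ty": 1,"tz": -0.2,"wx": -0.087,"wy": -0.005,"wz": 0,"claw": 1}
    - {"tx": 0,"ty": 0.9,"tz": -0.2,"wx": -0.087,"wy": -0.005,"wz": 0,"claw": 1}

```text
clock: 22.35
tcp_pos: [0.5418, -0.0421, 0.185]
orientation: [0.374, 0.604, -0.586, 0.391]
wrist_force: [-1.2, 0.3, -1.2]
finger_gap: 0.0148
grip_force: 98.3
```

Run:
```python
from h import *
s=pose()
c=cam('scene');t=cam('top')
a=cv2.convertScaleAbs(cv2.resize(c['image'][120:320,220:430],None,fx=2,fy=2,interpolation=2),alpha=1.6)
b=cv2.convertScaleAbs(cv2.resize(t['image'][90:250,280:440],None,fx=2.3,fy=2.5,interpolation=2),alpha=1.6)
cv2.imwrite('pics/pour.png',np.hstack([a,b]))
```

```text
22.35 tcp [ 0.5418 -0.0421  0.185 ] tray [-0.0408  0.1924] tool y [-0.999 -0.034 -0.007] z [ 0.033 -0.909 -0.416] F [-1.2  0.3 -1.2] j [ 0.27  0.6  -0.12  1.33 -1.09 -1.04]
```

View pics/pour.png

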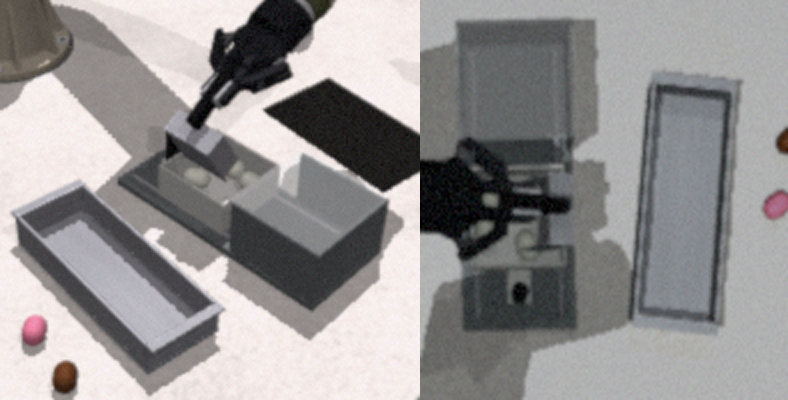

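The pour worked: tablets lie in the cup (around 197,177 and 243,178), the tray is empty, and none are on the counter. I lift out and level the scoop.

>>> carry_out:
  moves:
    - {"tx": 0,"ty": 0,"tz": 0,"wx": 0,"wy": 0,"wz": 0,"claw": 1}
    - {"tx": 0,"ty": 0,"tz": 2,"wx": 0,"wy": 0,"wz": 0,"claw": 1}
    - {"tx": 0,"ty": 0,"tz": 3,"wx": 0,"wy": 0,"wz": 0,"claw": 1}
    - {"tx": 0,"ty": 0,"tz": 3,"wx": 0,"wy": 0,"wz": 0,"claw": 1}
    - {"tx": 0,"ty": -1,"tz": 0,"wx": 0.174,"wy": 0.009,"wz": 0,"claw": 1}
    - {"tx": 0,"ty": -1,"tz": 0,"wx": 0.174,"wy": 0.009,"wz": 0,"claw": 1}
    - {"tx": 0,"ty": -1,"tz": 0,"wx": 0.174,"wy": 0.009,"wz": 0,"claw": 1}
    - {"tx": 0,"ty": -1,"tz": 0,"wx": 0.174,"wy": 0.009,"wz": 0,"claw": 1}

```text
clock: 23.45
tcp_pos: [0.5421, -0.0832, 0.2682]
orientation: [0.151, 0.703, -0.677, 0.157]
wrist_force: [-1.3, 0.4, -2.7]
finger_gap: 0.0148
grip_force: 98.3
```

>>> carry_out:
  moves:
    - {"tx": 0,"ty": -2,"tz": 0,"wx": 0.174,"wy": 0.009,"wz": 0,"claw": 1}
    - {"tx": 0,"ty": -2,"tz": 0,"wx": 0.174,"wy": 0.009,"wz": 0,"claw": 1}
    - {"tx": 0,"ty": -3,"tz": 0,"wx": 0.09,"wy": 0.004,"wz": 0,"claw": 1}
    - {"tx": 0,"ty": -4,"tz": 0,"wx": 0,"wy": 0,"wz": 0,"claw": 1}
    - {"tx": 0,"ty": 0,"tz": 0,"wx": 0,"wy": 0,"wz": 0,"claw": 1}
    - {"tx": 0,"ty": 0,"tz": 0,"wx": 0,"wy": 0,"wz": 0,"claw": 1}

```text
clock: 24.2
tcp_pos: [0.5413, -0.193, 0.2662]
orientation: [0.006, 0.721, -0.693, -0.001]
wrist_force: [-0.3, -0.3, -1.6]
finger_gap: 0.0148
grip_force: 98.2
```

```bash
cat >> h.py <<'E'
def tabs(cup=(.5404,-.0195)):
    for n in('top','scene'):
        c=cam(n);W=pts(c);im=c['image'].astype(int)
        d=W[...,:2]-np.array(cup)
        m=(np.abs(d).max(-1)<.054)&(W[...,2]>.027)&(W[...,2]<.075)
        k=m.astype(np.uint8)
        D=cv2.distanceTransform(k,cv2.DIST_L2,3)
        print(n,'raised px',m.sum())
        # local height maxima
        N,l,st,ce=cv2.connectedComponentsWithStats(k)
        for i in range(1,N):
            if st[i,4]>8: print('  ',st[i,4],ce[i].round(0),np.nanmedian(W[l==i],0).round(3),'zmax',W[l==i][:,2].max().round(3), 'colour',np.median(im[l==i],0))
        k=(W[...,2]>.07)&(np.abs(W[...,:2]-np.array([cup[0]-.09,cup[1]-.005])).max(-1)<.02)
        print('  knob',np.nanmedian(W[k],0).round(4) if k.any() else None)
E
python3 -c "
from h import *
pose();tabs()"
```

```text
24.2 tcp [ 0.5413 -0.193   0.2662] tray [-0.0304  0.0419] tool y [-0.999 -0.04   0.011] z [-0.011 -0.007 -1.   ] F [-0.3 -0.3 -1.6] j [-0.48  0.31  0.13  1.39 -0.01 -2.09]
top raised px 433
   99 [334. 165.] [ 0.58  -0.055  0.043] zmax 0.056 colour [94. 97. 97.]
   105 [311. 168.] [0.569 0.015 0.043] zmax 0.053 colour [94. 98. 95.]
   113 [309. 182.] [0.526 0.02  0.043] zmax 0.057 colour [82. 85. 84.]
   108 [327. 188.] [ 0.51  -0.035  0.044] zmax 0.052 colour [92.5 98.  96. ]
  knob [ 0.4508 -0.0239  0.0834]
scene raised px 501
   240 [337. 201.] [0.535 0.017 0.043] zmax 0.069 colour [ 95.5  99.5 101. ]
   243 [315. 203.] [ 0.49  -0.037  0.045] zmax 0.069 colour [80. 83. 85.]
   9 [331. 219.] [ 0.583 -0.052  0.046] zmax 0.048 colour [152. 152. 157.]
  knob [ 0.4607 -0.028   0.0795]
```

All four tablets lie on the cup floor and the carriage is still at its stop. Next I take the scoop to the mat, lip to +y and levelled.

>>> carry_out:
  moves:
    - {"tx": 0,"ty": 4,"tz": 0,"wx": -0.05,"wy": 0,"wz": 0,"claw": 1}
    - {"tx": 0.4,"ty": 5,"tz": 0,"wx": -0.05,"wy": 0,"wz": 0,"claw": 1}
    - {"tx": 0.4,"ty": 5,"tz": 0,"wx": 0,"wy": 0,"wz": 0,"claw": 1}
    - {"tx": 0.4,"ty": 5,"tz": 0,"wx": 0,"wy": 0,"wz": 0,"claw": 1}
    - {"tx": 0.4,"ty": 5,"tz": 0,"wx": 0,"wy": 0,"wz": 0,"claw": 1}
    - {"tx": 0.4,"ty": 5,"tz": 0,"wx": 0,"wy": 0,"wz": 0,"claw": 1}
    - {"tx": 0.4,"ty": 5,"tz": 0,"wx": 0,"wy": 0,"wz": 0,"claw": 1}
    - {"tx": 0.3,"ty": 5,"tz": 0,"wx": 0,"wy": 0,"wz": 0,"claw": 1}

```text
clock: 25.3
tcp_pos: [0.568, 0.2005, 0.2656]
orientation: [0.042, 0.721, -0.691, 0.033]
wrist_force: [1.2, 0.4, -1.7]
finger_gap: 0.015
grip_force: 98.2
```

>>> carry_out:
  moves:
    - {"tx": 0,"ty": 0,"tz": -5,"wx": 0,"wy": 0,"wz": 0,"claw": 1}
    - {"tx": 0,"ty": 0,"tz": -5,"wx": 0,"wy": 0,"wz": 0,"claw": 1}
    - {"tx": 0,"ty": 0,"tz": 0,"wx": 0,"wy": 0,"wz": 0,"claw": 1}
    - {"tx": 0,"ty": 0,"tz": 0,"wx": 0,"wy": 0,"wz": 0,"claw": 1}

```text
clock: 25.8
tcp_pos: [0.5693, 0.1982, 0.1672]
orientation: [0.042, 0.721, -0.691, 0.033]
wrist_force: [-0.4, 0.4, -0.5]
finger_gap: 0.0148
grip_force: 98.1
```

```bash
sed -i 's/        W=pts(cam(n)).reshape(-1,3);q=totray(W)-totray(p)$/        W=pts(cam(n)).reshape(-1,3);q=totray(W)-totray(p)\n        if yawdir is not None: c,sn=np.cos(yawdir),np.sin(yawdir);d=W[:,:2]-p[:2];q=np.c_[d[:,0]*c+d[:,1]*sn,-d[:,0]*sn+d[:,1]*c]/' h.py
python3 -c "
from h import *
pan(1.62)"
```

```text
25.8 tcp [0.5693 0.1982 0.1672] tray [-0.0305  0.4341] tool y [-0.999 -0.04   0.015] z [-0.01  -0.106 -0.994] F [-0.4  0.4 -0.5] j [ 0.25  0.43  0.05  1.23 -0.1  -1.36]
scene n 82 82 slope [-0.004  0.002] z at centre -0.0598 lip 0.1072 rms 0.0017
top n 28 29 slope [0.003 0.008] z at centre -0.0575 lip 0.1098 rms 0.0021
```

>>> carry_out:
  moves:
    - {"tx": 0,"ty": 0,"tz": -4,"wx": 0,"wy": 0,"wz": 0,"claw": 1}
    - {"tx": 0,"ty": 0,"tz": -3,"wx": 0,"wy": 0,"wz": 0,"claw": 1}
    - {"tx": 0,"ty": 0,"tz": -2,"wx": 0,"wy": 0,"wz": 0,"claw": 1}
    - {"tx": 0,"ty": 0,"tz": -0.6,"wx": 0,"wy": 0,"wz": 0,"claw": 1}
    - {"tx": 0,"ty": 0,"tz": 0,"wx": 0,"wy": 0,"wz": 0,"claw": 1}
    - {"tx": 0,"ty": 0,"tz": 0,"wx": 0,"wy": 0,"wz": 0,"claw": 1}

```text
clock: 26.65
tcp_pos: [0.57, 0.1977, 0.0708]
orientation: [0.042, 0.72, -0.692, 0.033]
wrist_force: [0.1, -0.4, -2.3]
finger_gap: 0.0147
grip_force: 98.3
```

>>> carry_out:
  moves:
    - {"tx": 0,"ty": 0,"tz": -0.3,"wx": 0,"wy": 0,"wz": 0,"claw": 1}
    - {"tx": 0,"ty": 0,"tz": 0,"wx": 0,"wy": 0,"wz": 0,"claw": 1}

```text
clock: 26.9
tcp_pos: [0.5688, 0.1975, 0.0663]
orientation: [0.043, 0.72, -0.692, 0.032]
wrist_force: [-0.4, -0.2, -1.8]
finger_gap: 0.0149
grip_force: 98.3
```

>>> carry_out:
  moves:
    - {"tx": 0,"ty": 0,"tz": -0.1,"wx": 0,"wy": 0,"wz": 0,"claw": 1}
    - {"tx": 0,"ty": 0,"tz": 0,"wx": 0,"wy": 0,"wz": 0,"claw": 1}

```text
clock: 27.15
tcp_pos: [0.5689, 0.1975, 0.0653]
orientation: [0.043, 0.72, -0.692, 0.032]
wrist_force: [-0.8, 0.3, -0.4]
finger_gap: 0.0147
grip_force: 98.6
```

>>> carry_out:
  moves:
    - {"tx": 0,"ty": 0,"tz": -0.1,"wx": 0,"wy": 0,"wz": 0,"claw": 1}
    - {"tx": 0,"ty": 0,"tz": 0,"wx": 0,"wy": 0,"wz": 0,"claw": 1}

```text
clock: 27.4
tcp_pos: [0.569, 0.1973, 0.0649]
orientation: [0.043, 0.72, -0.692, 0.033]
wrist_force: [-1.9, -1.3, 4.6]
finger_gap: 0.0144
grip_force: 99.2
```

>>> carry_out:
  moves:
    - {"tx": 0,"ty": 0,"tz": 0,"wx": 0,"wy": 0,"wz": 0,"claw": -1}
    - {"tx": 0,"ty": 0,"tz": 0,"wx": 0,"wy": 0,"wz": 0,"claw": -1}
    - {"tx": 0,"ty": 0,"tz": 0,"wx": 0,"wy": 0,"wz": 0,"claw": -1}
    - {"tx": 0,"ty": 0,"tz": 0,"wx": 0,"wy": 0,"wz": 0,"claw": -1}
    - {"tx": 0,"ty": 0.1,"tz": 2,"wx": 0,"wy": 0,"wz": 0,"claw": -1}
    - {"tx": 0,"ty": 0.4,"tz": 5,"wx": 0,"wy": 0,"wz": 0,"claw": -1}
    - {"tx": 0,"ty": 0.4,"tz": 5,"wx": 0,"wy": 0,"wz": 0,"claw": -1}
    - {"tx": 0,"ty": 0,"tz": 5,"wx": 0,"wy": 0,"wz": 0,"claw": -1}

```text
clock: 28.4
tcp_pos: [0.5686, 0.2067, 0.2356]
orientation: [0.043, 0.72, -0.692, 0.032]
wrist_force: [0.6, 1.0, -0.6]
finger_gap: 0.0854
grip_force: 0.0
```

>>> carry_out:
  moves:
    - {"tx": -1,"ty": -4,"tz": 0,"wx": 0.1,"wy": 0,"wz": -0.17,"claw": -1}
    - {"tx": -2,"ty": -4,"tz": 0,"wx": 0,"wy": 0,"wz": -0.17,"claw": -1}
    - {"tx": -2,"ty": -4,"tz": 0,"wx": 0,"wy": 0,"wz": -0.17,"claw": -1}
    - {"tx": -2,"ty": -4,"tz": 0,"wx": 0,"wy": 0,"wz": -0.17,"claw": -1}
    - {"tx": -2,"ty": -3,"tz": 0,"wx": 0,"wy": 0,"wz": -0.17,"claw": -1}
    - {"tx": -2,"ty": -3,"tz": 0,"wx": 0,"wy": 0,"wz": -0.17,"claw": -1}
    - {"tx": -0.9,"ty": -1,"tz": 0,"wx": 0,"wy": 0,"wz": -0.17,"claw": -1}
    - {"tx": 0,"ty": 0,"tz": 0,"wx": 0,"wy": 0,"wz": -0.17,"claw": -1}

```text
clock: 29.4
tcp_pos: [0.4491, -0.0244, 0.2343]
orientation: [-0.007, -0.126, 0.992, 0.01]
wrist_force: [-0.2, -0.0, 0.3]
finger_gap: 0.0852
grip_force: 0.0
```

>>> carry_out:
  moves:
    - {"tx": 0,"ty": 0,"tz": 0,"wx": 0,"wy": 0,"wz": -0.17,"claw": -1}
    - {"tx": 0,"ty": 0,"tz": 0,"wx": 0,"wy": 0,"wz": 0,"claw": -1}
    - {"tx": 0,"ty": 0,"tz": 0,"wx": 0,"wy": 0,"wz": 0,"claw": -1}

```text
clock: 29.78
tcp_pos: [0.4498, -0.0235, 0.2341]
orientation: [-0.006, -0.047, 0.999, 0.01]
wrist_force: [-0.3, 0.9, 0.0]
finger_gap: 0.0853
grip_force: 0.0
```

Run:
```python
from h import *
pose();tabs()
for n in('scene','top'):
    W=pts(cam(n)).reshape(-1,3);P=W[(abs(W[:,0]-.568)<.13)&(abs(W[:,1]-.23)<.12)&(W[:,2]<.13)]
    w=P[(P[:,2]>.025)&(P[:,2]<.05)]
    print(n,len(w),cv2.minAreaRect((w[:,:2]*1000).astype(np.float32)) if len(w) else '', 'handle',P[P[:,2]>.09].mean(0))
    f=P[(abs(P[:,0]-.568)<.028)&(abs(P[:,1]-.255)<.028)];f=f[f[:,2]<.02]
    A=np.c_[f[:,:2]-[.568,.255],np.ones(len(f))];print('floor',len(f),np.linalg.lstsq(A,f[:,2],rcond=None)[0].round(4))
```

```text
29.77 tcp [ 0.4498 -0.0235  0.2341] tray [-0.1339  0.2044] tool y [-0.093  0.995  0.021] z [-0.013  0.02  -1.   ] F [-0.3  0.9  0. ] j [-0.24  0.08 -0.23  1.27  0.02 -0.34]
top raised px 0
  knob [ 0.4498 -0.0248  0.717 ]
scene raised px 511
   233 [337. 201.] [0.535 0.017 0.043] zmax 0.068 colour [ 94.  99. 100.]
   246 [315. 203.] [ 0.491 -0.038  0.043] zmax 0.068 colour [79.  81.5 83. ]
   9 [331. 219.] [ 0.583 -0.052  0.046] zmax 0.048 colour [147. 149. 154.]
  knob [ 0.4623 -0.0239  0.3201]
scene 158 ((568.4676513671875, 231.484375), (83.7139663696289, 99.25411224365234), 4.130506992340088) handle [0.57180735 0.18580171 0.10587326]
floor 79 [ 0.0274 -0.037   0.0056]
top 82 ((564.4713745117188, 232.60211181640625), (80.32329559326172, 87.49234008789062), 2.575528144836426) handle [0.56495933 0.18843294 0.11144351]
floor 329 [0.0091 0.0093 0.0058]
```

The scoop lies flat on the mat (pan centre about 0.566, 0.25). Next I pinch the knob and slide the cup home.

>>> carry_out:
  moves:
    - {"tx": 0,"ty": -0.1,"tz": -6,"wx": 0.02,"wy": -0.013,"wz": -0.04,"claw": -1}
    - {"tx": 0,"ty": 0,"tz": -6,"wx": 0,"wy": 0,"wz": 0,"claw": -1}
    - {"tx": 0,"ty": 0,"tz": -4,"wx": 0,"wy": 0,"wz": 0,"claw": -1}
    - {"tx": 0,"ty": 0,"tz": -2,"wx": 0,"wy": 0,"wz": 0,"claw": -1}
    - {"tx": 0,"ty": 0,"tz": 0,"wx": 0,"wy": 0,"wz": 0,"claw": 1}
    - {"tx": 0,"ty": 0,"tz": 0,"wx": 0,"wy": 0,"wz": 0,"claw": 1}
    - {"tx": 0,"ty": 0,"tz": 0,"wx": 0,"wy": 0,"wz": 0,"claw": 1}
    - {"tx": 0,"ty": 0,"tz": 0,"wx": 0,"wy": 0,"wz": 0,"claw": 1}
  newtons: 40

```text
clock: 30.98
tcp_pos: [0.4507, -0.0237, 0.0555]
orientation: [0.003, -0.026, 0.999, 0.021]
wrist_force: [-0.2, 7.1, 5.3]
finger_gap: 0.0212
grip_force: 38.8
```

>>> carry_out:
  moves:
    - {"tx": 0.7,"ty": 0.04,"tz": 0,"wx": 0,"wy": 0,"wz": 0,"claw": 1}
    - {"tx": 1.4,"ty": 0.07,"tz": 0,"wx": 0,"wy": 0,"wz": 0,"claw": 1}
    - {"tx": 1.4,"ty": 0.07,"tz": 0,"wx": 0,"wy": 0,"wz": 0,"claw": 1}
    - {"tx": 1.4,"ty": 0.07,"tz": 0,"wx": 0,"wy": 0,"wz": 0,"claw": 1}
    - {"tx": 1.4,"ty": 0.07,"tz": 0,"wx": 0,"wy": 0,"wz": 0,"claw": 1}
    - {"tx": 1.4,"ty": 0.07,"tz": 0,"wx": 0,"wy": 0,"wz": 0,"claw": 1}
    - {"tx": 1.4,"ty": 0.07,"tz": 0,"wx": 0,"wy": 0,"wz": 0,"claw": 1}
    - {"tx": 1.4,"ty": 0.07,"tz": 0,"wx": 0,"wy": 0,"wz": 0,"claw": 1}

```text
clock: 31.98
tcp_pos: [0.5552, -0.0183, 0.0555]
orientation: [0.002, -0.026, 0.999, 0.021]
wrist_force: [-2.4, 3.5, 7.1]
finger_gap: 0.0211
grip_force: 38.8
```

>>> carry_out:
  moves:
    - {"tx": 1.2,"ty": 0.06,"tz": 0,"wx": 0,"wy": 0,"wz": 0,"claw": 1}
    - {"tx": 1,"ty": 0.05,"tz": 0,"wx": 0,"wy": 0,"wz": 0,"claw": 1}
    - {"tx": 0.8,"ty": 0.04,"tz": 0,"wx": 0,"wy": 0,"wz": 0,"claw": 1}
    - {"tx": 0.5,"ty": 0.03,"tz": 0,"wx": 0,"wy": 0,"wz": 0,"claw": 1}
    - {"tx": 0.3,"ty": 0,"tz": 0,"wx": 0,"wy": 0,"wz": 0,"claw": 1}
    - {"tx": 0,"ty": 0,"tz": 0,"wx": 0,"wy": 0,"wz": 0,"claw": 1}

```text
clock: 32.72
tcp_pos: [0.5897, -0.0165, 0.0555]
orientation: [-0.001, -0.026, 0.999, 0.02]
wrist_force: [-11.2, 2.7, 13.5]
finger_gap: 0.021
grip_force: 39.7
```

>>> carry_out:
  moves:
    - {"tx": 0.3,"ty": 0,"tz": 0,"wx": 0,"wy": 0,"wz": 0,"claw": 1}
    - {"tx": 0,"ty": 0,"tz": 0,"wx": 0,"wy": 0,"wz": 0,"claw": 1}
    - {"tx": -0.7,"ty": 0,"tz": 0,"wx": 0,"wy": 0,"wz": 0,"claw": -1}
    - {"tx": 0,"ty": 0,"tz": 0,"wx": 0,"wy": 0,"wz": 0,"claw": -1}
    - {"tx": 0,"ty": 0,"tz": 0,"wx": 0,"wy": 0,"wz": 0,"claw": -1}
    - {"tx": 0,"ty": 0,"tz": 5,"wx": 0,"wy": 0,"wz": 0,"claw": -1}
    - {"tx": 0,"ty": 0,"tz": 6,"wx": 0,"wy": 0,"wz": 0,"claw": -1}
    - {"tx": 0,"ty": 0,"tz": 6,"wx": 0,"wy": 0,"wz": 0,"claw": -1}

```text
clock: 33.72
tcp_pos: [0.589, -0.0175, 0.2257]
orientation: [0.001, -0.025, 0.999, 0.02]
wrist_force: [1.0, 0.3, -0.1]
finger_gap: 0.0854
grip_force: 0.0
```

>>> carry_out:
  moves:
    - {"tx": -5,"ty": 0,"tz": 0,"wx": 0,"wy": 0,"wz": 0,"claw": -1}
    - {"tx": -5,"ty": 0,"tz": 0,"wx": 0,"wy": 0,"wz": 0,"claw": -1}
    - {"tx": -5,"ty": 0,"tz": 0,"wx": 0,"wy": 0,"wz": 0,"claw": -1}
    - {"tx": -5,"ty": 0,"tz": 0,"wx": 0,"wy": 0,"wz": 0,"claw": -1}
    - {"tx": 0,"ty": 0,"tz": 0,"wx": 0,"wy": 0,"wz": 0,"claw": -1}

```text
clock: 34.35
tcp_pos: [0.3859, -0.017, 0.2242]
orientation: [0.001, -0.025, 0.999, 0.02]
wrist_force: [0.4, -0.2, -0.2]
finger_gap: 0.0853
grip_force: 0.0
```

Run:
```python
from h import *
pose()
c=cam('scene');t=cam('top');W=pts(t)
k=(W[...,2]>.07)&(W[...,2]<.095)&(abs(W[...,0]-.585)<.035)&(abs(W[...,1]+.017)<.025);print('knob',k.sum(),np.nanmedian(W[k],0))
for n,kk in(('s',c),('t',t)):
    P=pts(kk).reshape(-1,3);P=P[(abs(P[:,0]-.568)<.13)&(abs(P[:,1]-.23)<.12)&(P[:,2]<.13)];print('handle',P[P[:,2]>.09].mean(0))
a=cv2.convertScaleAbs(cv2.resize(c['image'][100:320,220:470],None,fx=1.6,fy=1.82,interpolation=2),alpha=1.6)
b=cv2.convertScaleAbs(cv2.resize(t['image'][90:250,200:440],None,fx=1.65,fy=2.5,interpolation=2),alpha=1.6)
cv2.imwrite('pics/final.png',np.hstack([a[:400],b]))
```

```text
34.35 tcp [ 0.3859 -0.017   0.2242] tray [-0.1981  0.2063] tool y [-0.05   0.998  0.04 ] z [ 0.001  0.04  -0.999] F [ 0.4 -0.2 -0.2] j [-0.28 -0.05 -0.39  1.24  0.04 -0.33]
knob 46 [ 0.59003941 -0.01729068  0.08375286]
handle [0.57195631 0.18545735 0.1058728 ]
handle [0.56519217 0.18878202 0.11127211]
```

View pics/final.png

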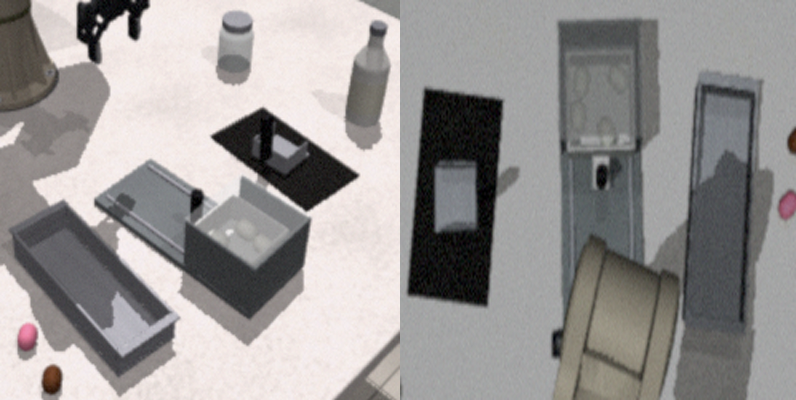

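The final picture shows the cup under the hood holding four tablets (top panel 577,80; 617,80; 577,110; 605,115), the knob home at (600,175), the scoop flat on the mat (455,195), the tray empty, and the bottle and jar in place. I hand in.

```bash
python3 -c "
from h import *
print(env.hand_in())"
```

```text
the job is handed in; nothing more can be done
None
```

The job is handed in; the judge gave no verdict. My last measurements showed all four tablets in the cup, the cup home under the hood (0.139 m of travel), the scoop flat on its mat, and the bottle and jar in place (I did not check the bell, but the arm stayed away from it).

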